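# Weigh a carrier of gas cartridges on a spring balance

## Task

Put the loose green-capped gas cartridge into the empty pocket of the blue carrier, then hang the full carrier by the kink of its bail on the hook of the spring balance. Its weight is not known: keep holding it and ease it down slowly until the balance carries it all, so that it neither drops nor springs back, then let go and leave it hanging level and still, clear of the bench, with the pointer settled. Leave everything else on the bench where it is.

Things in the scene. Friction and masses are not known exactly. Their poses are not given: they have to be found in the camera images.
- cartridge_new: Loose gas cartridge to be added, standing upright on the bench: aluminium body 44 mm diameter, 88 mm tall, with a green ribbed cap on top, 30 mm diameter, from 92 to 125 mm above its underside (a neck of 36 mm diameter reaches to 93 mm). Origin: centre of its underside; z up its axis. About 50 g. Grip it by the cap.
- carrier: Blue steel tray, 226 (x) by 112 (y) mm, walls 45 mm high, with four foam pockets 50 mm square, 40 mm deep. End plates hold a rigid bail: an 8 mm round bar along x over the middle, 145 mm up, kinked upward in the middle, with an orange grip at each end. Origin: centre of underside, z up. Cartridges in it reach 128 mm up. Full weight unknown, 0.25 to 0.85 kg, mass centre 100 mm below the kink.
- pocket_free (a point): Centre of the floor of the empty pocket, at carrier x +42, y -28, z +3 mm.
- pocket_1 (a point): Centre of the floor of a filled pocket, at carrier x -42, y -28, z +3 mm.
- pocket_2 (a point): Centre of the floor of a filled pocket, at carrier x -42, y +28, z +3 mm.
- pocket_3 (a point): Centre of the floor of a filled pocket, at carrier x +42, y +28, z +3 mm.
- cartridge_1: Green-capped cartridge of the same kind, already in pocket_1. Origin: centre of its underside.
- cartridge_2: The same, in pocket_2.
- cartridge_3: The same, in pocket_3.
- grip_a (a point): Centre of the orange grip at the -x end of the bail (carrier x -85, y 0, z +145 mm): a block 44 mm long along the bail, 16 mm wide, 22 mm tall. Pinch its 16 mm width from above.
- grip_b (a point): Centre of the like orange grip at the +x end (carrier x +85 mm). Either grip may be used.
- bail_eye (a point): Top of the kink in the bail (the kink is 12 mm high, 50 mm long), on the centre line of the 8 mm bar: carrier x 0, y 0, z +157 mm. Hung properly, it lies 4 mm above hook_seat.
- stand: Spring balance on a stand fixed to the bench: base plate 10 mm thick (x -100 to 100, y -60 to 240 mm), column at y +190 mm, arm 496 mm up from it to the white balance housing (22 mm along x, 48 along y, from 333 to 480 mm up) over the origin. Origin: on the bench straight below the balance, z up. The column is on its +y side; the hook's mouth opens to -y.
- hook: Steel wire hook, 6 mm thick, in the stand's y-z plane, swivelling 60 mm above hook_seat in that plane. Tip on the -y side, 22 mm out and 20 mm above hook_seat; neck on the centre line from 41 mm above hook_seat upward; back bulges 19 mm to +y; mouth 25 mm wide inside. The bail, along the stand's x axis (within 0.3 rad, either way round), goes over the tip from -y, then down into the saddle.
- hook_seat (a point): Lowest inside point of the hook, where the bail rests; 265 mm above the bench when unloaded.
- scale_rod (a joint): How far the balance's rod, hook and red pointer are drawn down, in m: 0 unloaded (on its stop), at most 0.09. Spring of 110 N per m of travel (about 0.1 N preload), lightly damped: dropped loads bounce.
- cartridge_spent: Spent cartridge of the same shape with a red cap, standing on the bench; not to be weighed, leave it.
- detector_red: Red handheld gas detector, 125 x 62 x 30 mm, lying on the bench; leave it.
- detector_grey: Grey handheld gas detector, 125 x 62 x 30 mm; leave it.
- multimeter: Yellow multimeter, 150 x 75 x 36 mm, lying; leave it.
- screwdriver: Screwdriver, 180 mm long, lying; leave it.
- parts_tray: Red plastic parts tray, 140 x 100 x 35 mm; leave it.
- spray_bottle: White bottle with a blue cap, 60 mm diameter, 140 mm tall; leave it.
- thermometer: White room thermometer, 110 mm wide, 130 mm tall; leave it.
There are look-alikes about, which are no part of the job. What is shaped like the cartridge_2 but yellow is not meant.

How it is judged:
By the outcome, as a careful person would: the job done as asked, in the order asked, and still so for the second after the job is handed in, with the robot touching nothing.
It also fails if it takes over 64 s, if anything falls off the work surface, if the arm or the gripper's body presses on something with over 40 N, if the wrist force passes 120 N, or if a joint passes its speed limit or range.

## Robot

A 6-joint arm with a two-finger parallel gripper is mounted at the origin on the work surface. World frame = base frame: x ahead of the robot, y to its left, z up, the work surface at z = 0. Lengths are in m, angles in degrees, forces in N, time in s.
With the tool pointing down it reaches from about 0.375 to 0.825 m from the base axis. Payload 5.5 kg.
Tool frame: the origin (TCP) lies midway between the tips of the shut fingers; the grasp point (between the pads) lies grasp_offset behind it (grasp_offset is the distance from the TCP to the grasp point, in m); z points along the fingers, x is the direction in which the jaws open and shut, and the axes are right-handed (so a half turn about z gives the same grasp; the last joint's range is limited). The gripper opens to 85 mm and grips with 20 to 120 N. Pads are 22 mm wide; open, the fingers measure 114 mm over their backs; the gripper's body (76 mm by 85 mm) begins 54 mm behind the grasp point. The pads swing forward as they close: fully open they stand 13 mm farther back than shut.
Start: joints at [-66.291, 17.962, -2.699, 69.339, 0, 90], TCP at [0.241, -0.549, 0.231] pointing down, gripper open.
Joint ranges: [-152.73, 152.73], [-39.44, 99.34], [-58.76, 71.6], [-118.89, 123.64], [-81.53, 83.1], [-180, 180]. Speed limits (degrees/s): [136.94, 136.94, 172.46, 180, 180, 180].

## Interface

Orientations are given as a 3x3 rotation matrix whose columns are the frame's x, y, z axes.
In Python, from plant import observe, read_camera, hand_in, find_in, landmark_of, grasp_offset gives the robot as it stands. The module is installed in compiled form; this text tells all that it offers.
- The arm moves only by the tool drive_tool, never from a script. Its argument "moves" is a list that holds one entry, the list of rows, each a list of 6 numbers: the shift along the tool's x, y, z in m, then the turn, a rotation vector about the tool's x, y, z in degrees. In form: [[[x, y, z, rx, ry, rz], ...]]. A call has exactly 10 rows; each row is the pose to reach, as a shift and turn from the pose measured when the call began, along the tool's axes at that moment; what a row does not reach only later rows make up. A row lasts 1/10 s, in which the tool goes at most 50 mm and 8.59 degrees, less where a joint would pass 70% of its speed; a pose out of reach is approached as far as the arm can. A call with a gripper value outside its range is refused whole. "grip" is the opening, from 0 (shut) to 1 (fully open), set as the call begins (left out, the last holds). The fingers move at their own pace and stop on an object; the grip force is fixed at half the most. Time passes only in rows, so rows that repeat a pose let the fingers close, or fill a call up. It gives the time, the measured TCP pose, the force and the opening at its end, in the units of the state.
- observe(): the state, without advancing time (a new reading comes with each control period).
- read_camera(name): name is "side" or "top" or "wrist"; returns a dict with "img" (480x640x3 uint8, red, green, blue), "z_map" (480x640 float32, m along the optical axis (not along the pixel's ray), 0 where there is no reading), "camera_matrix" (3x3 intrinsics, pixels), "R" (3x3) and "t" (3): a world point X has camera coordinates R X + t; the wrist camera has in their place "hand_eye" (4x4, takes a point from camera to tool coordinates, whose origin is the TCP and whose axes are the tool frame's). Camera axes: x right, y down, z forward; pixel columns grow to the right and rows downward; lengths in m; the calibration is good to about 2 mm. A picture is of the moment at which its call begins: read the wrist's pose just before it.
- hand_in(): hands the job in, once; it reports no verdict.
Trained networks look in the newest picture that a camera, given by its name, has taken for a name from the list of things; names that differ only in an ending like _2 or _b are one class to them, and where a whole thing is asked for, a point or a joint stands for the part that bears it (a point fixed in the world has none). Each returns a list of dicts, best first, with "confidence" (0 to 1); they miss things now and then, are a little off and sometimes report something else, mostly with a low value. They report only what shows in the picture. A call takes as long as a camera call. They do not tell look-alikes from the thing itself.
- find_in(thing, camera): "extent" ([left, top, right, bottom] in pixels, round what is visible of it).
- landmark_of(thing, camera): "location" ([column, row] in pixels: a listed point, or the origin of a listed thing).
The state is a dict: "t": time; "joints": joint angles; "qd": joint speeds; "joint_torque": joint torques, N m; "tool_pos": TCP position; "tcp_rot": TCP orientation; "force": force on the tool from outside, world axes, zero at the start; "moment": the same for the moment, N m; "finger_gap": finger opening in m.
Only numpy, scipy, OpenCV 4.12 (cv2) and the standard library are available. Lean on these libraries where they do the work, as an engineer would, in place of code of your own. Each camera call takes 0.05 s, during which the arm holds its last target.

## Working session

There is one attempt and no reset: what is moved stays moved. The work goes in short steps, Python scripts to look and compute and a tool call to move; the robot and the scene stay as the last step left them, time stands still between calls to the robot, and variables do not carry over. Pictures are saved under pics/ and viewed, and the job is handed in when it is done.

Besides the shell and the picture viewer there is one more tool, called after ">>>" by a JSON object that holds its "fn" and its "kwargs". drive_tool: Moves the arm, as the interface text tells. Its arguments: {"type":"object","properties":{"moves":{"type":"array"},"grip":{"type":"number"}},"required":["moves"]}

```bash
mkdir -p pics; cat > h.py <<'E'
import numpy as np, cv2
from plant import *
def snap(c,fn):
    s=observe(); r=read_camera(c)
    cv2.imwrite('pics/'+fn,cv2.cvtColor(r['img'],cv2.COLOR_RGB2BGR)); return r,s
def ext(r,s):
    if 'R' in r: return np.array(r['R']),np.array(r['t'])
    H=np.array(r['hand_eye']); T=np.eye(4);T[:3,:3]=s['tcp_rot'];T[:3,3]=s['tool_pos']
    M=np.linalg.inv(T@H); return M[:3,:3],M[:3,3]
def px(r,s,u,v,z=None,d=None):
    """world point of pixel: on plane z, or at depth"""
    R,t=ext(r,s);K=np.array(r['camera_matrix'])
    ray=np.linalg.inv(K)@np.array([u,v,1.]); c=-R.T@t; w=R.T@ray
    if z is not None: return c+w*(z-c[2])/w[2]
    if d is None: d=r['z_map'][int(round(v)),int(round(u))]
    return c+w*d
def cloud(r,s):
    R,t=ext(r,s);K=np.array(r['camera_matrix']);Z=r['z_map']
    v,u=np.mgrid[:480,:640]
    P=np.stack([(u-K[0,2])/K[0,0]*Z,(v-K[1,2])/K[1,1]*Z,Z],-1)
    W=(P-t)@R; W[Z==0]=np.nan; return W
E
python3 - <<'E'
from h import *
np.set_printoptions(precision=4,suppress=True)
print(grasp_offset, observe())
names=['cartridge_new','carrier','pocket_free','grip_a','bail_eye','stand','hook','hook_seat','cartridge_spent']
for c in ['top','side','wrist']:
    r,s=snap(c,c+'0.png')
    print(c, r['camera_matrix'][0] if True else 0, -np.array(r['R']).T@r['t'] if 'R' in r else r['hand_eye'])
    for n in names:
        try:
            print(c,n,[(np.round(d['extent']).tolist(),round(d['confidence'],2)) for d in find_in(n,c)][:6] if n not in('pocket_free','grip_a','bail_eye','hook_seat') else '',[(np.round(d['location'],1).tolist(),round(d['confidence'],2)) for d in landmark_of(n,c)][:6])
        except Exception as e: print(n,e)
print(observe()['t'])
E
```

```text
0.0187 {'t': 0.0, 'joints': array([-66.2913,  18.0032,  -2.752 ,  69.3416,   0.0016,  90.0002]), 'qd': array([ 0.005 ,  0.0045,  0.0571,  0.0363,  0.0004, -0.0518]), 'joint_torque': array([  0.0008, -53.9585,  33.9751,   0.0193,   0.0003,   0.    ]), 'tool_pos': array([ 0.241 , -0.5488,  0.2305]), 'tcp_rot': array([[ 0.4021, -0.9156, -0.0007],
       [-0.9156, -0.4021,  0.0016],
       [-0.0017, -0.    , -1.    ]]), 'force': array([-0.2202,  0.4581, -0.2903]), 'moment': array([-0.0189,  0.0569,  0.0319]), 'finger_gap': 0.08586514888484603}
top [469.6954   0.     326.4505] [ 0.4525 -0.0914  1.2484]
top cartridge_new [([423.0, 246.0, 450.0, 265.0], 0.74)] [([428.3, 257.8], 0.85)]
top carrier [([316.0, 202.0, 368.0, 300.0], 0.62)] [([339.7, 252.5], 0.89)]
top pocket_free  [([350.0, 239.2], 0.76)]
top grip_a  [([344.4, 282.7], 0.69), ([336.5, 211.7], 0.69), ([429.0, 292.1], 0.34)]
top bail_eye  [([341.4, 246.6], 0.68), ([174.8, 240.3], 0.58), ([319.5, 330.6], 0.25)]
top stand [([418.0, 284.0, 442.0, 303.0], 0.27)] [([207.0, 255.8], 0.89), ([326.1, 239.2], 0.19)]
top hook [] []
top hook_s
[... 575 characters left out ...]
e stand [([89.0, 147.0, 318.0, 480.0], 0.92)] [([256.1, 416.3], 0.82)]
side hook [([235.0, 272.0, 255.0, 306.0], 0.68), ([366.0, 317.0, 442.0, 364.0], 0.57)] [([243.5, 269.3], 0.62)]
side hook_seat  [([244.7, 301.0], 0.65)]
side cartridge_spent [([388.0, 228.0, 411.0, 277.0], 0.89)] [([397.3, 269.8], 0.86), ([418.8, 306.0], 0.71)]
wrist [369.1283   0.     319.582 ] [[ 1.     -0.0006  0.0005  0.0003]
 [ 0.0005  0.9514  0.3079 -0.0791]
 [-0.0007 -0.3079  0.9514 -0.1421]
 [ 0.      0.      0.      1.    ]]
wrist cartridge_new [] []
wrist carrier [] []
wrist pocket_free  []
wrist grip_a  []
wrist bail_eye  []
wrist stand [] []
wrist hook [] []
wrist hook_seat  []
wrist cartridge_spent [] []
2.25
```

View pics/top0.png

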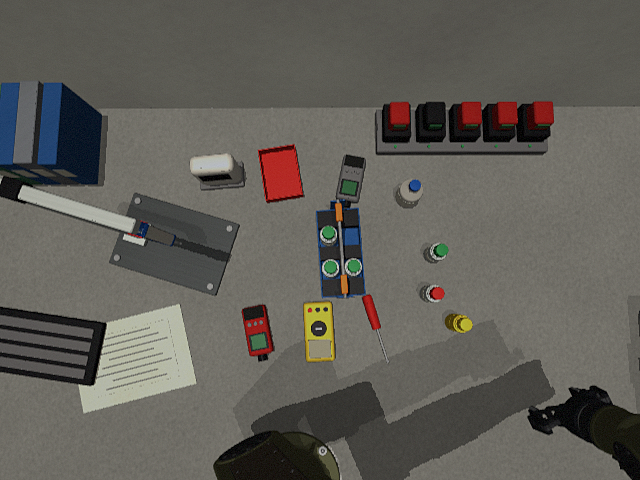

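View pics/side0.png

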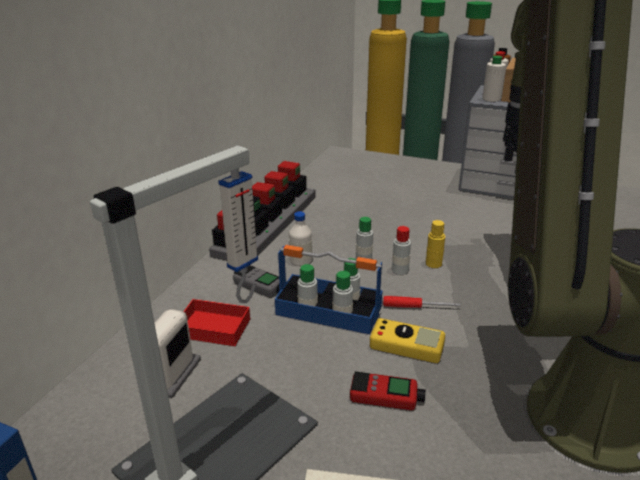

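The top view shows the loose green-capped cartridge at (438,250), a red-capped one at (434,293) and a yellow one at (460,323). The carrier is at (341,250) with its empty pocket at (351,238), and the stand is on the left with its balance at (~140,235). The green cap fits the description.

```bash
python3 - <<'E'
from h import *
import pickle
np.set_printoptions(precision=4,suppress=True)
D={}
for c in ['top','side']:
    r,s=snap(c,c+'1.png'); D[c]=(r,s)
pickle.dump(D,open('d.pkl','wb'))
b=cv2.imread('pics/top1.png')
a=cv2.resize(b[190:310,300:470],None,fx=4.5,fy=4.5,interpolation=2)
cv2.imwrite('pics/c1.png',a)
b=cv2.imread('pics/side1.png')
cv2.imwrite('pics/c2.png',cv2.resize(b[140:340,180:400],None,fx=3,fy=3,interpolation=2))
r,s=D['top'];W=cloud(r,s);I=r['img'].astype(int)
r2,s2=D['side'];W2=cloud(r2,s2);J=r2['img'].astype(int)
def cols(W,I,nm):
    R,G,B=I[...,0],I[...,1],I[...,2]
    g=(G>R*1.5)&(G>B*1.3)&(G>60)&(W[...,2]>0.05)&(W[...,2]<0.3)
    o=(R>150)&(G>60)&(G<160)&(B<90)&(W[...,2]>0.1)&(W[...,2]<0.2)&(R-G>60)
    bl=(B>R*1.6)&(B>G*1.2)&(W[...,2]<0.06)
    for k,m in (('green',g),('orange',o),('blue',bl)):
        n,l,st,ce=cv2.connectedComponentsWithStats(m.astype(np.uint8))
        for i in range(1,n):
            if st[i,4]>15:
                p=W[l==i]; print(nm,k,ce[i],st[i,4],'med',np.nanmedian(p,0),'min',np.nanpercentile(p,3,axis=0),'max',np.nanpercentile(p,97,axis=0))
cols(W,I,'top');cols(W2,J,'side')
print(px(r,s,428,258,z=0),px(r,s,207,255.8,z=0),px(r2,s2,359.8,258.9,z=0),px(r2,s2,256,416,z=0),px(r2,s2,244.7,301),px(r2,s2,244.7,301,z=.265))
E
```

```text
top green [328.1197 231.8889] 117 med [ 0.6082 -0.09    0.127 ] min [ 0.5961 -0.1021  0.1228] max [ 0.6206 -0.0779  0.1307]
top green [441.3607 249.5328] 122 med [ 0.5657 -0.3618  0.1243] min [ 0.5526 -0.3755  0.1184] max [ 0.5792 -0.3497  0.1281]
top green [330.123  266.6475] 122 med [ 0.5239 -0.0947  0.1273] min [ 0.5119 -0.1078  0.1118] max [ 0.538  -0.0827  0.1311]
top green [353.5984 265.5984] 122 med [ 0.5263 -0.1518  0.1272] min [ 0.5142 -0.1638  0.1212] max [ 0.5405 -0.1377  0.1312]
top orange [338.3737 211.5051] 99 med [ 0.6537 -0.1138  0.1551] min [ 0.6348 -0.1209  0.1505] max [ 0.6713 -0.1088  0.1599]
top orange [343.9615 283.6058] 104 med [ 0.4838 -0.1269  0.1553] min [ 0.4642 -0.1339  0.1516] max [ 0.5034 -0.12    0.1591]
top blue [ 93.2369 148.769 ] 840 med [0.8463 0.5381 0.0332] min [0.7566 0.5358 0.0042] max [0.9479 0.5608 0.0582]
top blue [ 47.5128 181.3333] 78 med [0.7567 0.6505 0.0378] min [0.7557 0.6294 0.0187] max [0.7595 0.6739 0.0568]
top blue [352.4424 234.3134] 434 med [ 0.6169 -0.1565  0.0035] min [ 0.5527 -0.1754 -0.0018] max [ 0.6813 -0.1275  0.0469]
top b
[... 800 characters left out ...]
] min [ 0.6353 -0.12    0.1525] max [ 0.673  -0.1067  0.158 ]
side orange [366.     260.2432] 74 med [ 0.4844 -0.1242  0.1551] min [ 0.4654 -0.1332  0.1525] max [ 0.5036 -0.1169  0.1577]
side blue [325.862  313.1553] 1899 med [ 0.5559 -0.0669  0.0283] min [ 0.4552 -0.1439  0.004 ] max [ 0.6823 -0.0566  0.0471]
side blue [322.791 285.209] 134 med [ 0.6066 -0.1709  0.0344] min [ 0.581  -0.1751  0.0082] max [ 0.6183 -0.1359  0.046 ]
side blue [367.1053 289.1842] 38 med [ 0.4986 -0.179   0.0426] min [ 0.4765 -0.1834  0.0355] max [ 0.5118 -0.17    0.0458]
[ 0.5555 -0.3559  0.    ] [0.5621 0.2331 0.    ] [ 0.5783 -0.3656  0.    ] [0.5729 0.2317 0.    ] [0.5717 0.2374 0.2647] [0.5715 0.2377 0.265 ]
```

View pics/c1.png

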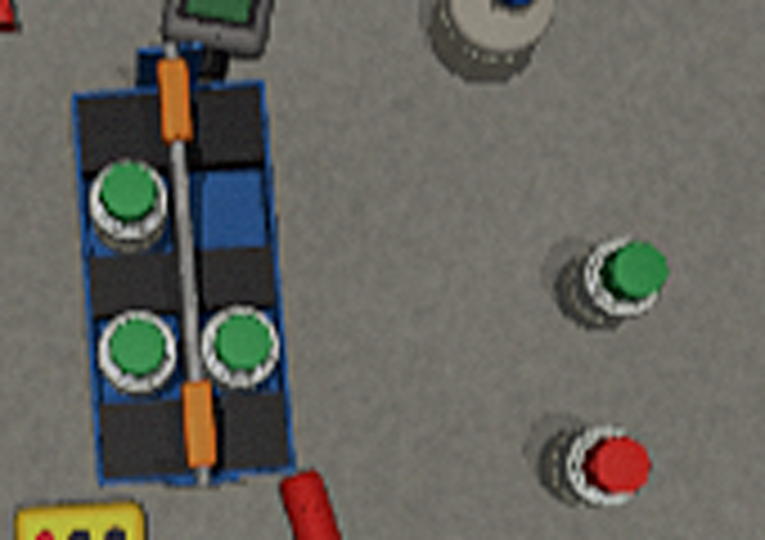

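View pics/c2.png

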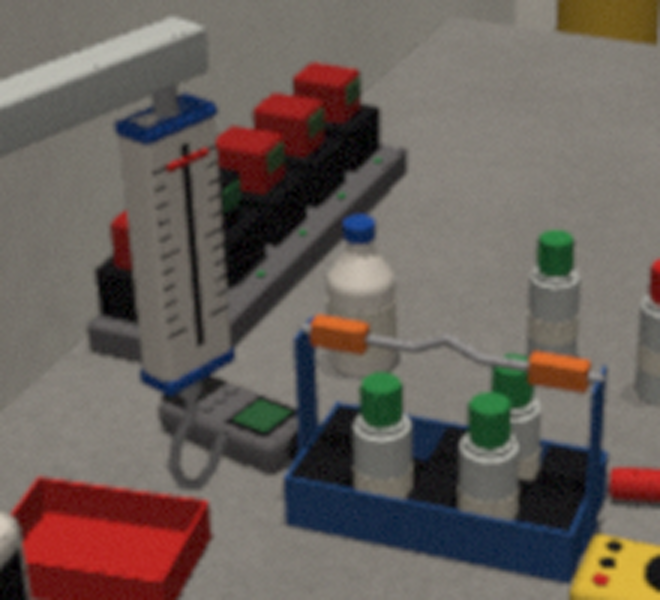

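```bash
cat >> h.py <<'E'
from scipy.spatial.transform import Rotation as Ro
def Rdown(a):
    a=np.radians(a); x=np.array([np.cos(a),np.sin(a),0]); z=np.array([0,0,-1.]); return np.stack([x,np.cross(z,x),z],1)
def delta(p,Rt,s=None):
    s=s or observe(); R=np.array(s['tcp_rot']); d=R.T@(np.array(p)-s['tool_pos'])
    rv=Ro.from_matrix(R.T@Rt).as_rotvec(degrees=True); return d,rv
E
python3 - <<'E'
from h import *
np.set_printoptions(precision=4,suppress=True)
print(delta([.565,-.362,.20],Rdown(4.5)))
import pickle
D=pickle.load(open('d.pkl','rb'))
r,s=D['top'];W=cloud(r,s)
m=(W[...,2]>.006)&(W[...,2]<.015)&(np.abs(r['img'].astype(int).max(-1)-60)<40)
m&=(np.hypot(W[...,0]-.57,W[...,1]-.3)<.25)
n,l,st,ce=cv2.connectedComponentsWithStats(m.astype(np.uint8));i=1+st[1:,4].argmax()
P=W[l==i][:,:2].astype(np.float32);print(cv2.minAreaRect(P),cv2.boxPoints(cv2.minAreaRect(P)))
r,s=D['side'];W=cloud(r,s)
a=W[200:330,215:275].reshape(-1,3); a=a[(a[:,2]>.255)&(a[:,0]>.4)&(a[:,0]<.75)&(a[:,1]>.1)]
h=a[a[:,2]<.325]; print('hook',len(h)); 
for z in np.arange(.255,.325,.006):
    q=h[abs(h[:,2]-z)<.003]; 
    if len(q): print(z,q.min(0),q.max(0),len(q))
h=a[a[:,2]>.34]; print('housing',np.percentile(h,[2,50,98],axis=0))
E
```

```text
(array([-0.0414, -0.3718,  0.0313]), array([  0.0021,  -0.0019, -70.7905]))
((0.5945611000061035, 0.3201754689216614), (0.3006116449832916, 0.19980883598327637), 73.06855010986328) [[0.4552 0.2055]
 [0.6464 0.1473]
 [0.7339 0.4349]
 [0.5428 0.4931]]
hook 223
0.261 [0.5691 0.2337 0.2604] [0.5733 0.2411 0.2639] 10
0.267 [0.5663 0.2224 0.2641] [0.5764 0.2488 0.2698] 41
0.273 [0.5646 0.2187 0.2704] [0.5777 0.25   0.2759] 28
0.279 [0.5628 0.2165 0.2769] [0.5768 0.2548 0.2819] 20
0.28500000000000003 [0.5644 0.2134 0.282 ] [0.5774 0.254  0.2867] 20
0.29100000000000004 [0.5729 0.2475 0.2881] [0.5784 0.2522 0.294 ] 15
0.29700000000000004 [0.5724 0.2449 0.294 ] [0.5777 0.2513 0.2998] 16
0.30300000000000005 [0.5704 0.2392 0.3001] [0.5774 0.2514 0.3059] 21
0.30900000000000005 [0.57   0.2345 0.3063] [0.5753 0.2437 0.3116] 20
0.31500000000000006 [0.5682 0.2354 0.3122] [0.5747 0.2394 0.3178] 11
0.32100000000000006 [0.5665 0.2326 0.318 ] [0.5762 0.2412 0.324 ] 15
housing [[0.5562 0.2193 0.3418]
 [0.5653 0.2483 0.3969]
 [0.5861 0.2595 0.4495]]
```

>>> {"fn": "drive_tool", "kwargs": {"moves": [[[-0.003,-0.03,0.003,0,0,-6],[-0.008,-0.068,0.006,0,0,-13],[-0.012,-0.108,0.009,0,0,-21],[-0.017,-0.15,0.012,0,0,-29],[-0.022,-0.195,0.016,0,0,-37],[-0.027,-0.24,0.02,0,0,-45],[-0.032,-0.283,0.024,0,0,-53],[-0.036,-0.32,0.027,0,0,-61],[-0.039,-0.35,0.03,0,0,-67],[-0.0414,-0.372,0.031,0,0,-70.8]]], "grip": 0.75}}

```text
t: 3.35
tool_pos: [0.5669, -0.3603, 0.1997]
tcp_rot: [[0.996, 0.084, -0.0], [0.084, -0.996, 0.001], [-0.0, -0.001, -1.0]]
force: [-0.6, -0.8, -0.3]
finger_gap: 0.0643
```

```bash
python3 - <<'E'
from h import *
np.set_printoptions(precision=4,suppress=True)
r,s=snap('wrist','w1.png'); print(s['tool_pos'],s['joints'],s['finger_gap'],s['t'])
W=cloud(r,s);I=r['img'].astype(int);R,G,B=I[...,0],I[...,1],I[...,2]
g=(G>R*1.5)&(G>B*1.3)&(G>60)
n,l,st,ce=cv2.connectedComponentsWithStats(g.astype(np.uint8))
for i in range(1,n):
    if st[i,4]>40:
        p=W[l==i];p=p[np.isfinite(p[:,0])];q=p[p[:,2]>np.percentile(p[:,2],95)-.004]
        print(ce[i],st[i,4],np.nanmax(p[:,2]),'top centre',(q.min(0)+q.max(0))/2,q.max(0)-q.min(0), cv2.minEnclosingCircle(q[:,:2].astype(np.float32)))
print(delta([.565,-.362,.2],Rdown(4.5)))
E
```

```text
[ 0.5669 -0.3603  0.1997] [-32.446   26.5561   5.6308  69.102    0.018   52.7436] 0.06429380560272947 3.35
[319.0678 250.7664] 2123 0.12662110189678405 top centre [ 0.5673 -0.3628  0.124 ] [0.0308 0.0305 0.0053] ((0.5668894052505493, -0.36337530612945557), 0.016146793961524963)
[610.6212 331.197 ] 66 0.03445821752921212 top centre [ 0.8558 -0.4508  0.0322] [0.0109 0.0094 0.0045] ((0.8564194440841675, -0.45020735263824463), 0.006408404558897018)
(array([-0.0046,  0.0029, -0.0005]), array([-0.0902, -0.0984,  0.5329]))
```

View pics/w1.png

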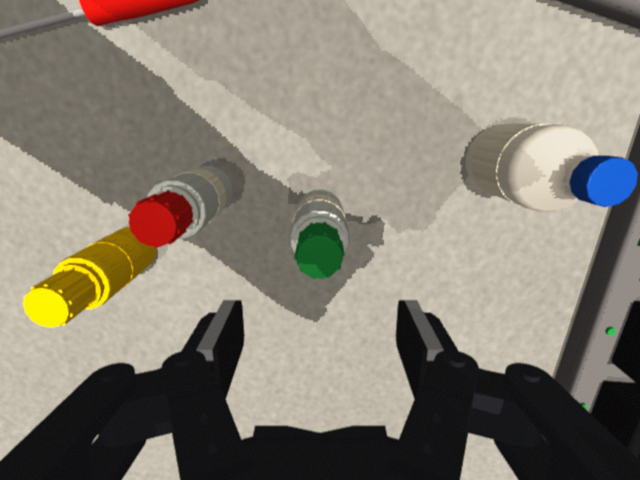

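The wrist view shows the loose green cap at (319,250) between the jaws, with the red one at (160,218) and the yellow one at (48,307) well off to the left. The green one is the target, so I'll descend on it.

>>> {"fn": "drive_tool", "kwargs": {"moves": [[[0,0.001,0.008,0,0,0],[0,0.0027,0.022,0,0,0.3],[0,0.0027,0.038,0,0,0.3],[0,0.0027,0.054,0,0,0.3],[0,0.0027,0.07,0,0,0.3],[0,0.0027,0.084,0,0,0.3],[0,0.0027,0.095,0,0,0.3],[0,0.0027,0.102,0,0,0.3],[0,0.0027,0.1047,0,0,0.3],[0,0.0027,0.1047,0,0,0.3]]]}}

```text
t: 4.4
tool_pos: [0.5696, -0.3612, 0.0946]
tcp_rot: [[0.997, 0.082, 0.001], [0.082, -0.997, 0.002], [0.002, -0.002, -1.0]]
force: [-0.1, -0.4, 0.3]
finger_gap: 0.0642
```

>>> {"fn": "drive_tool", "kwargs": {"moves": [[[0,0,0,0,0,0],[0,0,0,0,0,0],[0,0,0,0,0,0],[0,0,0,0,0,0],[0,0,0,0,0,0],[0,0,0,0,0,0],[0,0,0,0,0,0],[0,0,-0.003,0,0,0],[0,0,-0.015,0,0,0],[0,0,-0.03,0,0,0]]], "grip": 0}}

```text
t: 5.4
tool_pos: [0.5688, -0.3608, 0.1246]
tcp_rot: [[0.997, 0.082, -0.0], [0.082, -0.997, 0.003], [-0.0, -0.003, -1.0]]
force: [1.2, 0.3, -0.5]
finger_gap: 0.0284
```

```bash
python3 - <<'E'
from h import *
np.set_printoptions(precision=4,suppress=True)
s=observe();print(s['tool_pos'],s['force'],s['finger_gap'])
print(delta([.6129,-.1446,.19],Rdown(4.5)))
E
```

```text
[ 0.5688 -0.3608  0.1246] [ 1.2216  0.3158 -0.486 ] 0.028409522477914083
(array([ 0.0617, -0.2121, -0.0648]), array([-0.1697,  0.0107,  0.2251]))
```

>>> {"fn": "drive_tool", "kwargs": {"moves": [[[0.003,-0.012,-0.012,0,0,0],[0.01,-0.034,-0.027,0,0,0.1],[0.018,-0.06,-0.04,0,0,0.2],[0.026,-0.088,-0.052,0,0,0.2],[0.034,-0.118,-0.06,0,0,0.2],[0.043,-0.147,-0.065,0,0,0.2],[0.051,-0.175,-0.065,0,0,0.2],[0.057,-0.197,-0.065,0,0,0.2],[0.061,-0.209,-0.065,0,0,0.2],[0.0617,-0.2121,-0.065,0,0,0.2]]]}}

```text
t: 6.4
tool_pos: [0.6133, -0.1429, 0.1911]
tcp_rot: [[0.997, 0.081, 0.0], [0.081, -0.997, 0.003], [0.001, -0.003, -1.0]]
force: [0.3, -0.0, -0.4]
finger_gap: 0.0287
```

```bash
python3 - <<'E'
from h import *
import pickle
np.set_printoptions(precision=4,suppress=True)
D={}
for c in ['wrist','top']:
    D[c]=snap(c,c+'3.png')
pickle.dump(D,open('d3.pkl','wb'))
s=D['wrist'][1];print(s['tool_pos'],s['force'],s['finger_gap'],s['t'])
b=cv2.imread('pics/top3.png')
cv2.imwrite('pics/c3.png',cv2.resize(b[190:310,290:400],None,fx=5,fy=5,interpolation=2))
E
```

```text
[ 0.6133 -0.1429  0.1911] [ 0.297  -0.0307 -0.3751] 0.02868975331910534 6.4
```

View pics/wrist3.png

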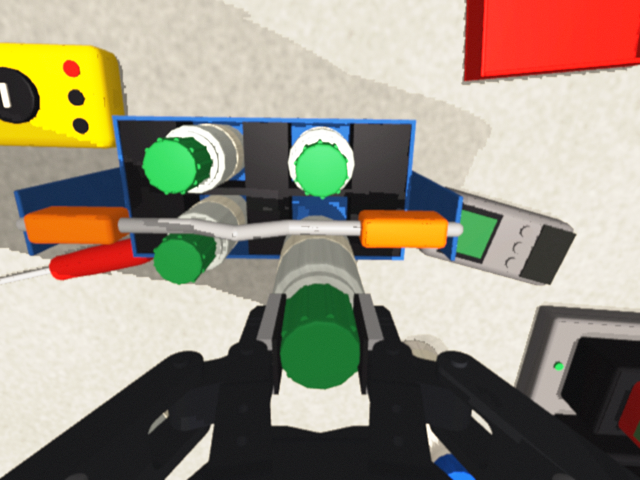

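View pics/c3.png

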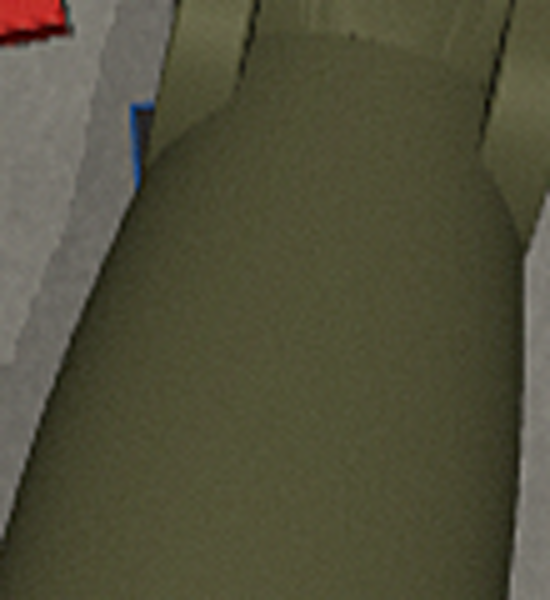

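The wrist view shows the cap held centrally at (320,345). The carrier is beyond it, with caps at (172,165), (322,168) and (185,258), grips at (77,225) and (404,229), and the empty pocket half hidden behind the cartridge.

```bash
python3 - <<'E'
from h import *
import pickle
np.set_printoptions(precision=4,suppress=True)
D=pickle.load(open('d3.pkl','rb'))
r,s=D['wrist'];W=cloud(r,s);I=r['img'].astype(int);R,G,B=I[...,0],I[...,1],I[...,2]
g=(G>R*1.5)&(G>B*1.3)&(G>60); o=(R>180)&(G>80)&(G<190)&(B<90)&(R-G>50)&(W[...,2]>.1)
for k,m in(('g',g),('o',o)):
  n,l,st,ce=cv2.connectedComponentsWithStats(m.astype(np.uint8))
  for i in range(1,n):
    if st[i,4]>300:
        p=W[l==i];p=p[np.isfinite(p[:,0])];zt=np.percentile(p[:,2],80);q=p[abs(p[:,2]-zt)<.003]
        c=(q.min(0)+q.max(0))/2
        print(k,ce[i],st[i,4],'top',zt,'centre',c,q.max(0)-q.min(0))
bl=(B>R*1.6)&(B>G*1.3)&(W[...,2]>.035)&(W[...,2]<.055)
P=W[bl&(abs(W[...,2]-.045)<.005)][:,:2].astype(np.float32)
a=cv2.minAreaRect(P);print('rim',a)
K=np.array(r['camera_matrix']);
# held body lower silhouette: cyl points
m=(W[...,2]>.1)&(W[...,2]<.185)&(np.hypot(W[...,0]-.613,W[...,1]+.143)<.04)&~g
for z in np.arange(.105,.185,.01):
    q=W[m&(abs(W[...,2]-z)<.003)]
    if len(q)>10: print(round(z,3),len(q),q.min(0),q.max(0))
E
```

```text
g [175.577  164.2185] 3130 top 0.12775697906782518 centre [ 0.5272 -0.0949  0.1272] [0.0303 0.0303 0.0049]
g [320.9176 169.5258] 2330 top 0.12792507951643753 centre [ 0.6098 -0.0903  0.1274] [0.0296 0.0307 0.0048]
g [474.8718 233.3976] 1318 top 0.032118389569066194 centre [ 0.7478 -0.1463  0.0315] [0.0329 0.0428 0.0045]
g [183.4023 256.6201] 2456 top 0.1277549683168026 centre [ 0.5294 -0.1503  0.1272] [0.0291 0.0305 0.0049]
g [319.2218 337.2697] 6848 top 0.22067264764134012 centre [ 0.6136 -0.1436  0.22  ] [0.0288 0.0311 0.0046]
o [ 68.5255 228.56  ] 2432 top 0.15581417250245588 centre [ 0.4849 -0.1265  0.1553] [0.044  0.017  0.0048]
o [405.2514 232.6274] 2072 top 0.15579439216399776 centre [ 0.6541 -0.1149  0.155 ] [0.0432 0.0178 0.0044]
rim ((0.5695594549179077, -0.1213236004114151), (0.227864608168602, 0.11193092167377472), 3.853792190551758)
0.105 61 [ 0.5899 -0.142   0.1022] [ 0.6318 -0.1228  0.1079]
0.115 15 [ 0.5903 -0.1408  0.1126] [ 0.6297 -0.13    0.1178]
0.125 27 [ 0.5904 -0.1392  0.1236] [ 0.6309 -0.1267  0.1279]
0.135 98 [ 0.5908 -0.1383  0.132 ] [ 0.6335 -0.1092  0.1379]
0.145 1012 [ 0.5861 -0.142   0.142 ] [ 0.634  -0.1089  0.148 ]
0.155 960 [ 0.5781 -0.1426  0.152 ] [ 0.647 -0.109  0.158]
0.165 313 [ 0.5909 -0.1429  0.162 ] [ 0.6336 -0.1227  0.168 ]
0.175 364 [ 0.5911 -0.1428  0.172 ] [ 0.6336 -0.1225  0.178 ]
```

>>> {"fn": "drive_tool", "kwargs": {"moves": [[[0,0.0005,-0.0,0,0,0],[0,0.0015,0.004,0,0,0],[0,0.0015,0.01,0,0,0],[0,0.0015,0.017,0,0,0],[0,0.0015,0.024,0,0,0],[0,0.0015,0.031,0,0,0],[0,0.0015,0.037,0,0,0],[0,0.0015,0.041,0,0,0],[0,0.0015,0.043,0,0,0],[0,0.0015,0.043,0,0,0]]]}}

```text
t: 7.5
tool_pos: [0.6129, -0.1458, 0.1473]
tcp_rot: [[0.997, 0.08, -0.001], [0.08, -0.997, 0.003], [-0.0, -0.003, -1.0]]
force: [-0.6, 0.6, -0.1]
finger_gap: 0.0285
```

```bash
python3 - <<'E'
from h import *
np.set_printoptions(precision=4,suppress=True)
r,s=snap('wrist','w4.png');print(s['tool_pos'],s['force'],s['finger_gap'],s['t'])
snap('side','s4.png')
W=cloud(r,s);I=r['img'].astype(int);R,G,B=I[...,0],I[...,1],I[...,2]
g=(G>R*1.5)&(G>B*1.3)&(G>60); o=(R>180)&(G>80)&(G<190)&(B<90)&(R-G>50)&(W[...,2]>.1)
for k,m in(('g',g),('o',o)):
  n,l,st,ce=cv2.connectedComponentsWithStats(m.astype(np.uint8))
  for i in range(1,n):
    if st[i,4]>300:
        p=W[l==i];p=p[np.isfinite(p[:,0])];zt=np.percentile(p[:,2],80);q=p[abs(p[:,2]-zt)<.003]
        c=(q.min(0)+q.max(0))/2
        print(k,ce[i],st[i,4],'top',zt,'centre',c,q.max(0)-q.min(0))
m=(W[...,2]>.06)&(W[...,2]<.14)&(np.hypot(W[...,0]-.613,W[...,1]+.143)<.03)&~g
for z in np.arange(.06,.14,.01):
    q=W[m&(abs(W[...,2]-z)<.003)]
    if len(q)>10: print(round(z,3),len(q),q.min(0),q.max(0))
E
```

```text
[ 0.6129 -0.1458  0.1473] [-0.6258  0.5632 -0.0591] 0.028464784599891386 7.5
g [141.3887 168.5753] 5220 top 0.1277095980745195 centre [ 0.5268 -0.0951  0.1273] [0.0318 0.0306 0.0052]
g [322.689  175.1643] 3707 top 0.12793294848139836 centre [ 0.6107 -0.0912  0.1275] [0.0304 0.0304 0.0051]
g [509.7699 246.8445] 791 top 0.0320894507138395 centre [ 0.7548 -0.1478  0.0317] [0.0188 0.0395 0.0046]
g [152.5773 284.0017] 3506 top 0.12775584042030483 centre [ 0.5293 -0.1506  0.1273] [0.0307 0.0301 0.005 ]
g [319.1812 337.2419] 6853 top 0.17695015227182725 centre [ 0.6133 -0.1466  0.1764] [0.029  0.0306 0.0049]
o [432.0237 255.6335] 3667 top 0.15571889649978682 centre [ 0.6542 -0.1148  0.1552] [0.0434 0.0179 0.0049]
o [ 25.3182 253.7893] 1870 top 0.15573779726478873 centre [ 0.4965 -0.1258  0.155 ] [0.0216 0.0162 0.0044]
0.06 71 [ 0.5904 -0.1411  0.06  ] [ 0.6304 -0.1254  0.063 ]
0.07 139 [ 0.5916 -0.1377  0.067 ] [ 0.6291 -0.1256  0.073 ]
0.08 91 [ 0.5929 -0.1361  0.077 ] [ 0.6281 -0.1253  0.083 ]
0.09 152 [ 0.5953 -0.1324  0.087 ] [ 0.6261 -0.1251  0.093 ]
0.1 133 [ 0.5905 -0.1412  0.0971] [ 0.6326 -0.1251  0.1029]
0.11 22 [ 0.5902 -0.1456  0.1071] [ 0.6325 -0.1258  0.1128]
0.12 70 [ 0.5904 -0.1455  0.1171] [ 0.6333 -0.1305  0.123 ]
0.13 188 [ 0.5908 -0.1452  0.127 ] [ 0.6332 -0.1267  0.133 ]
0.14 858 [ 0.5917 -0.1427  0.137 ] [ 0.6325 -0.1256  0.14  ]
```

View pics/w4.png

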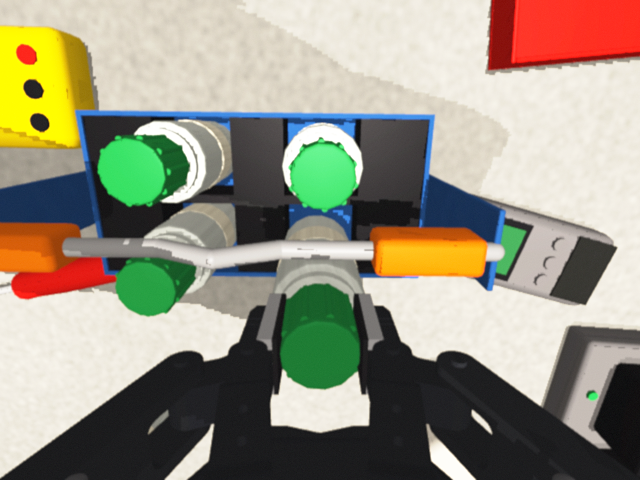

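View pics/s4.png

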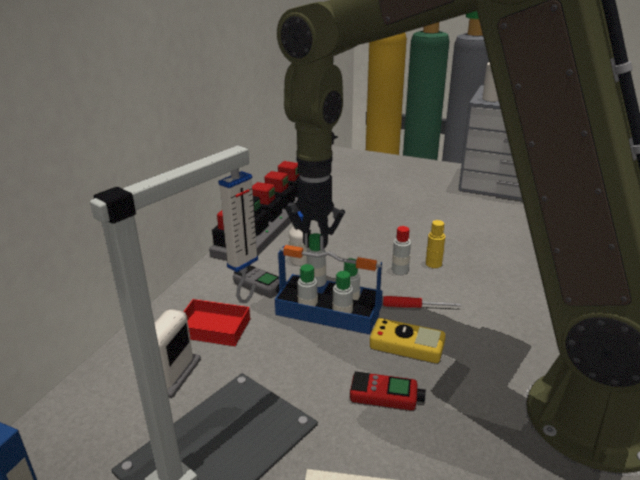

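The body is lined up with the pocket to within about 1 mm, so I'll lower it.

>>> {"fn": "drive_tool", "kwargs": {"moves": [[[0.0005,-0.0005,0.004,0,0,0],[0.0005,-0.0005,0.009,0,0,0],[0.0005,-0.0005,0.015,0,0,0],[0.0005,-0.0005,0.021,0,0,0],[0.0005,-0.0005,0.027,0,0,0],[0.0005,-0.0005,0.033,0,0,0],[0.0005,-0.0005,0.039,0,0,0],[0.0005,-0.0005,0.044,0,0,0],[0.0005,-0.0005,0.048,0,0,0],[0.0005,-0.0005,0.0492,0,0,0]]]}}

```text
t: 8.6
tool_pos: [0.6136, -0.1452, 0.0985]
tcp_rot: [[0.997, 0.079, -0.0], [0.079, -0.997, 0.002], [0.0, -0.002, -1.0]]
force: [-1.0, 0.1, 5.2]
finger_gap: 0.0285
```

>>> {"fn": "drive_tool", "kwargs": {"moves": [[[0,0,0,0,0,0],[0,0,0,0,0,0],[0,0,0,0,0,0],[0,0,0,0,0,0],[0,0,0,0,0,0],[0,0,-0.01,0,0,0],[0,0,-0.03,0,0,0],[0,0,-0.06,0,0,0],[0,0,-0.09,0,0,0],[0,0,-0.115,0,0,0]]], "grip": 0.65}}

```text
t: 9.6
tool_pos: [0.614, -0.1456, 0.2161]
tcp_rot: [[0.997, 0.08, 0.002], [0.08, -0.997, 0.002], [0.002, -0.002, -1.0]]
force: [-0.2, -0.9, 0.1]
finger_gap: 0.0552
```

```bash
python3 - <<'E'
from h import *
np.set_printoptions(precision=4,suppress=True)
r,s=snap('wrist','w5.png');print(s['tool_pos'],s['force'],s['finger_gap'],s['t'])
W=cloud(r,s);I=r['img'].astype(int);R,G,B=I[...,0],I[...,1],I[...,2]
g=(G>R*1.5)&(G>B*1.3)&(G>60); o=(R>180)&(G>80)&(G<190)&(B<90)&(R-G>50)&(W[...,2]>.1)
for k,m in(('g',g),('o',o)):
  n,l,st,ce=cv2.connectedComponentsWithStats(m.astype(np.uint8))
  for i in range(1,n):
    if st[i,4]>300:
        p=W[l==i];p=p[np.isfinite(p[:,0])];zt=np.percentile(p[:,2],80);q=p[abs(p[:,2]-zt)<.003]
        c=(q.min(0)+q.max(0))/2
        print(k,ce[i],st[i,4],'top',zt,'centre',c,q.max(0)-q.min(0))
print(delta([.489,-.1265,.21],Rdown(94)))
E
```

```text
[ 0.614  -0.1456  0.2161] [-0.2373 -0.9344  0.0798] 0.0552291321115993 9.6
g [188.4388 155.8389] 2477 top 0.1277601484110598 centre [ 0.5275 -0.0953  0.1274] [0.0308 0.0299 0.0053]
g [319.8011 160.0652] 1840 top 0.12802610732846043 centre [ 0.6102 -0.0906  0.1273] [0.0298 0.0304 0.0046]
g [460.7206 221.9841] 1385 top 0.03209124433977838 centre [ 0.7456 -0.1459  0.0316] [0.0359 0.0426 0.0044]
g [195.0536 239.5082] 2070 top 0.12774022541898403 centre [ 0.529  -0.1508  0.1271] [0.0307 0.0312 0.0047]
g [314.2189 242.5247] 1841 top 0.1278628145025997 centre [ 0.6108 -0.1473  0.1271] [0.0304 0.0297 0.0045]
o [ 94.5999 212.5354] 1862 top 0.15583986191895963 centre [ 0.4851 -0.1265  0.1551] [0.0439 0.0166 0.0045]
o [393.7745 215.0484] 2004 top 0.1558267850560035 centre [ 0.6546 -0.1151  0.1552] [0.0438 0.0179 0.0047]
(array([-0.125 , -0.0295,  0.0097]), array([  0.3305,  -0.3321, -89.437 ]))
```

View pics/w5.png

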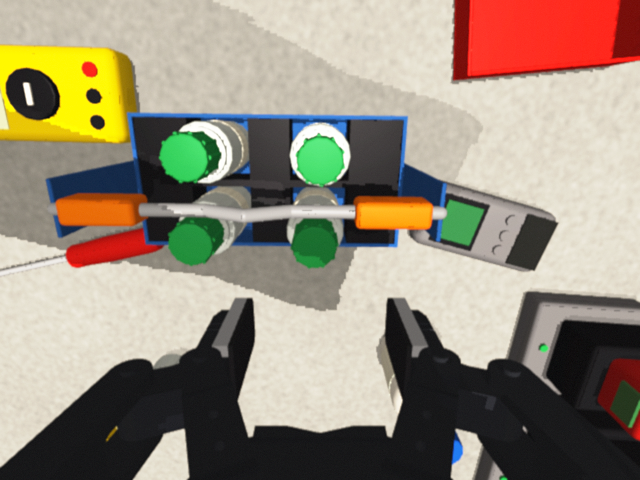

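The green cartridge is seated: its cap is at (314,242) and its top at z = 127.9 mm, the same as the others. Next I move to grip_a, the near grip at (97,210).

>>> {"fn": "drive_tool", "kwargs": {"moves": [[[-0.004,-0.001,0,0,0,-6],[-0.014,-0.003,0,0,0,-14],[-0.028,-0.006,0,0,0,-22.5],[-0.045,-0.01,0,0,0,-31],[-0.062,-0.014,0,0,0,-39.5],[-0.08,-0.018,0,0,0,-48],[-0.097,-0.022,0.003,0,0,-56.5],[-0.111,-0.026,0.006,0,0,-65],[-0.121,-0.028,0.009,0,0,-73.5],[-0.125,-0.0295,0.01,0,0,-82]]], "grip": 0.5}}

```text
t: 10.65
tool_pos: [0.4879, -0.1264, 0.2101]
tcp_rot: [[0.054, 0.999, 0.007], [0.999, -0.054, 0.001], [0.001, 0.007, -1.0]]
force: [0.1, -0.5, -1.0]
finger_gap: 0.0429
```

```bash
python3 - <<'E'
from h import *
np.set_printoptions(precision=4,suppress=True)
s=observe();print(s['tool_pos'],s['joints'],s['finger_gap'],s['t'])
print(delta([.489,-.1262,.1275],Rdown(93.9)))
E
```

```text
[ 0.4879 -0.1264  0.2101] [-14.6122   7.9031 -18.2515  63.4436   0.135  -11.514 ] 0.04287348449733345 10.65
(array([0.0002, 0.0005, 0.0826]), array([ 0.4234, -0.0263, -6.9977]))
```

>>> {"fn": "drive_tool", "kwargs": {"moves": [[[0,0.0005,0.006,0,0,-3],[0,0.0005,0.016,0.2,0,-6],[0,0.0005,0.028,0.4,0,-7],[0,0.0005,0.04,0.4,0,-7],[0,0.0005,0.052,0.4,0,-7],[0,0.0005,0.063,0.4,0,-7],[0,0.0005,0.073,0.4,0,-7],[0,0.0005,0.08,0.4,0,-7],[0,0.0005,0.0826,0.4,0,-7],[0,0.0005,0.0826,0.4,0,-7]]]}}

```text
t: 11.65
tool_pos: [0.4889, -0.1263, 0.1272]
tcp_rot: [[-0.068, 0.998, -0.0], [0.998, 0.068, 0.001], [0.001, -0.0, -1.0]]
force: [-0.1, -0.3, -0.1]
finger_gap: 0.0426
```

>>> {"fn": "drive_tool", "kwargs": {"moves": [[[0,0,0,0,0,0],[0,0,0,0,0,0],[0,0,0,0,0,0],[0,0,0,0,0,0],[0,0,0,0,0,0],[0,0,0,0,0,0],[0,0,0,0,0,0],[0,0,0,0,0,0],[0,0,0,0,0,0],[0,0,0,0,0,0]]], "grip": 0}}

```text
t: 12.65
tool_pos: [0.4893, -0.1263, 0.1278]
tcp_rot: [[-0.068, 0.998, 0.001], [0.998, 0.068, 0.001], [0.001, 0.001, -1.0]]
force: [-1.1, 2.2, 5.8]
finger_gap: 0.0153
```

```bash
python3 - <<'E'
from h import *
np.set_printoptions(precision=4,suppress=True)
r,s=snap('wrist','w6.png');print(s['tool_pos'],s['force'],s['moment'],s['finger_gap'],s['t'])
snap('side','s6.png')
E
```

```text
[ 0.4893 -0.1263  0.1278] [-1.1317  2.2256  5.8139] [0.2309 0.2562 0.0385] 0.015324475269439046 12.65
```

View pics/w6.png

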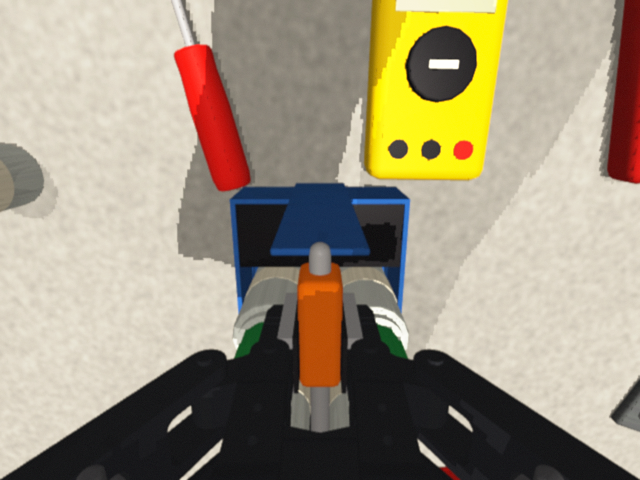

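The near orange grip at (320,325) is squarely between the pads. I'll lift it slowly.

>>> {"fn": "drive_tool", "kwargs": {"moves": [[[0,0,-0.001,0,0,0],[0,0,-0.003,0,0,0],[0,0,-0.005,0,0,0],[0,0,-0.008,0,0,0],[0,0,-0.012,0,0,0],[0,0,-0.016,0,0,0],[0,0,-0.02,0,0,0],[0,0,-0.024,0,0,0],[0,0,-0.028,0,0,0],[0,0,-0.03,0,0,0]]]}}

```text
t: 13.75
tool_pos: [0.4895, -0.1264, 0.1584]
tcp_rot: [[-0.068, 0.998, 0.002], [0.998, 0.068, 0.0], [0.0, 0.002, -1.0]]
force: [0.4, -0.5, -7.0]
finger_gap: 0.0149
```

```bash
python3 - <<'E'
from h import *
np.set_printoptions(precision=4,suppress=True)
s=observe();print(s['tool_pos'],s['force'],s['moment'],s['finger_gap'],s['t'])
r,s=snap('side','s7.png')
W=cloud(r,s);I=r['img'].astype(int);R,G,B=I[...,0],I[...,1],I[...,2]
o=(R>150)&(G>60)&(G<160)&(B<90)&(W[...,2]>0.1)&(W[...,2]<0.35)&(R-G>60)
n,l,st,ce=cv2.connectedComponentsWithStats(o.astype(np.uint8))
for i in range(1,n):
    if st[i,4]>8: p=W[l==i];print(ce[i],st[i,4],np.nanmedian(p,0),np.nanmax(p,0))
b=cv2.imread('pics/s7.png');cv2.imwrite('pics/c7.png',cv2.resize(b[140:360,180:440],None,fx=2.7,fy=2.7,interpolation=2))
E
```

```text
[ 0.4895 -0.1264  0.1584] [ 0.363  -0.4949 -7.0192] [-0.0219  0.5595  0.0491] 0.014922869803454602 13.75
[292.1818 236.6061] 66 [ 0.6539 -0.1128  0.1841] [ 0.6762 -0.1044  0.1869]
```

View pics/c7.png

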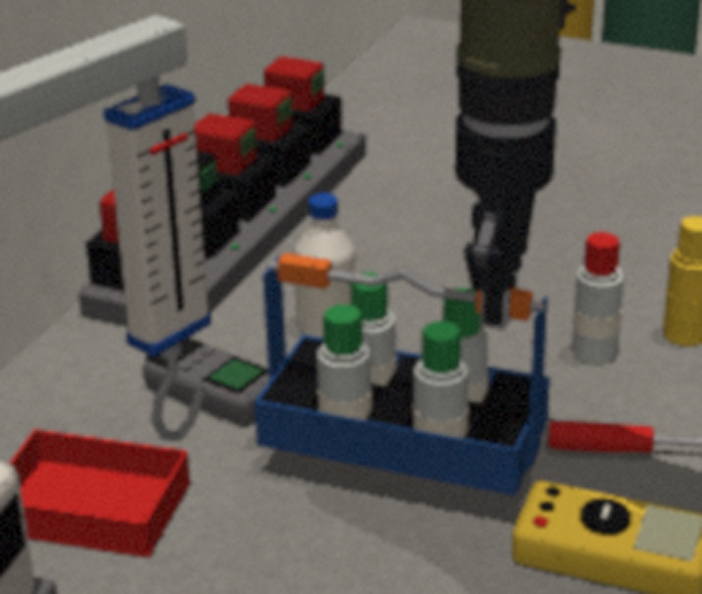

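It lifts level. The weight is about 7.0 N, so I expect a rod travel of about 63 mm. Next I raise it and move to the mouth side of the hook.

>>> {"fn": "drive_tool", "kwargs": {"moves": [[[0,0,-0.004,0,0,0],[0,0,-0.013,0,0,0],[0,0,-0.027,0,0,0],[0.002,0,-0.043,0,0,0.5],[0.006,-0.001,-0.06,0,0,1],[0.013,-0.001,-0.077,0,0,1.5],[0.024,-0.002,-0.092,0,0,2.5],[0.038,-0.002,-0.103,0,0,3.5],[0.053,-0.003,-0.11,0,0,4.5],[0.069,-0.004,-0.113,0,0,5.5]]]}}

```text
t: 14.8
tool_pos: [0.4811, -0.0575, 0.2732]
tcp_rot: [[0.029, 1.0, 0.004], [1.0, -0.029, 0.0], [0.0, 0.004, -1.0]]
force: [0.5, -0.4, -7.9]
finger_gap: 0.0151
```

```bash
python3 - <<'E'
from h import *
np.set_printoptions(precision=4,suppress=True)
s=observe();print(s['tool_pos'],s['force'],s['moment'],s['finger_gap'],s['t'])
print(delta([.4707,.1829,.272],Rdown(73.07)))
E
```

```text
[ 0.4811 -0.0575  0.2732] [ 0.4612 -0.4383 -7.9207] [ 0.0112  0.6371 -0.0362] 0.0151066374362041 14.8
(array([ 0.24  , -0.0174,  0.0012]), array([ 0.2086, -0.0541, 15.2696]))
```

>>> {"fn": "drive_tool", "kwargs": {"moves": [[[0.014,-0.001,0,0,0,1],[0.029,-0.002,0,0,0,2.2],[0.046,-0.003,0.001,0,0,3.5],[0.065,-0.005,0.001,0,0,4.8],[0.085,-0.006,0.001,0,0,6.2],[0.105,-0.008,0.001,0,0,7.5],[0.125,-0.009,0.001,0,0,8.8],[0.144,-0.01,0.001,0,0,10],[0.162,-0.012,0.001,0,0,11.2],[0.179,-0.013,0.001,0,0,12.4]]]}}

```text
t: 15.8
tool_pos: [0.4731, 0.123, 0.2728]
tcp_rot: [[0.243, 0.97, 0.004], [0.97, -0.244, 0.001], [0.002, 0.003, -1.0]]
force: [0.6, -0.7, -6.4]
finger_gap: 0.0152
```

```bash
python3 - <<'E'
from h import *
np.set_printoptions(precision=4,suppress=True)
s=observe();print(s['tool_pos'],s['force'],s['moment'],s['finger_gap'],s['t'])
print(delta([.4707,.1829,.272],Rdown(73.07)))
E
```

```text
[0.4731 0.123  0.2728] [ 0.6092 -0.679  -6.4147] [ 0.0936  0.4901 -0.028 ] 0.015220532566808212 15.8
(array([ 0.0575, -0.0169,  0.0009]), array([ 0.1907, -0.1377,  2.8366]))
```

>>> {"fn": "drive_tool", "kwargs": {"moves": [[[0.014,-0.004,0,0,0,0.8],[0.026,-0.008,0,0,0,1.5],[0.037,-0.011,0,0,0,2.1],[0.046,-0.014,0.001,0,0,2.5],[0.053,-0.016,0.001,0,0,2.8],[0.057,-0.017,0.001,0,0,2.8],[0.0575,-0.017,0.001,0,0,2.8],[0.0575,-0.017,0.001,0,0,2.8],[0.0575,-0.017,0.001,0,0,2.8],[0.0575,-0.017,0.001,0,0,2.8]]]}}

```text
t: 16.8
tool_pos: [0.4706, 0.1826, 0.2719]
tcp_rot: [[0.291, 0.957, 0.004], [0.957, -0.291, 0.001], [0.002, 0.003, -1.0]]
force: [0.0, 0.2, -7.7]
finger_gap: 0.0146
```

```bash
python3 - <<'E'
from h import *
import pickle
np.set_printoptions(precision=4,suppress=True)
r,s=snap('side','s8.png');print(s['tool_pos'],s['force'],s['moment'],s['finger_gap'],s['t'])
D={'side':(r,s),'wrist':snap('wrist','w8.png'),'top':snap('top','t8.png')};pickle.dump(D,open('d8.pkl','wb'))
b=cv2.imread('pics/s8.png');cv2.imwrite('pics/c8.png',cv2.resize(b[160:400,170:400],None,fx=2.5,fy=2.5,interpolation=2))
b=cv2.imread('pics/t8.png');cv2.imwrite('pics/ct8.png',cv2.resize(b[120:360,60:360],None,fx=2.5,fy=2.5,interpolation=2))
for n in('hook_seat','bail_eye'): print(n,[(d['location'],d['confidence']) for d in landmark_of(n,'side')],[(d['location'],d['confidence']) for d in landmark_of(n,'wrist')])
E
```

```text
[0.4706 0.1826 0.2719] [ 0.0261  0.2155 -7.6521] [ 0.2105  0.5504 -0.0122] 0.014565026558040888 16.8
hook_seat [([245.6, 300.1], 0.75)] []
bail_eye [([281.1, 257.5], 0.7)] [([285.3, 274.3], 0.51)]
```

View pics/c8.png

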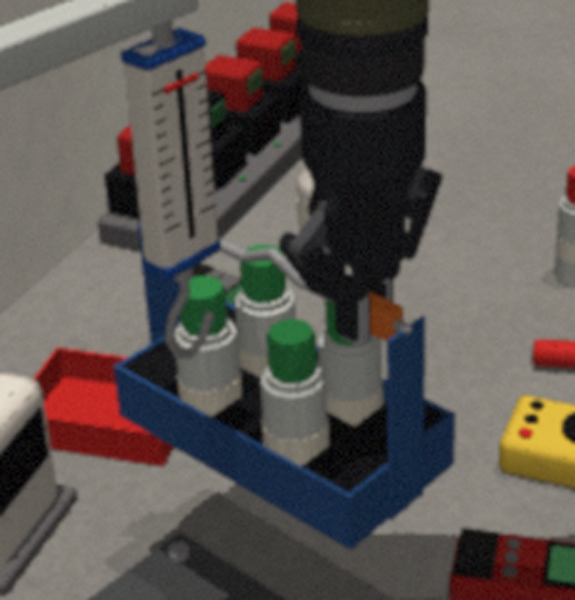

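View pics/w8.png

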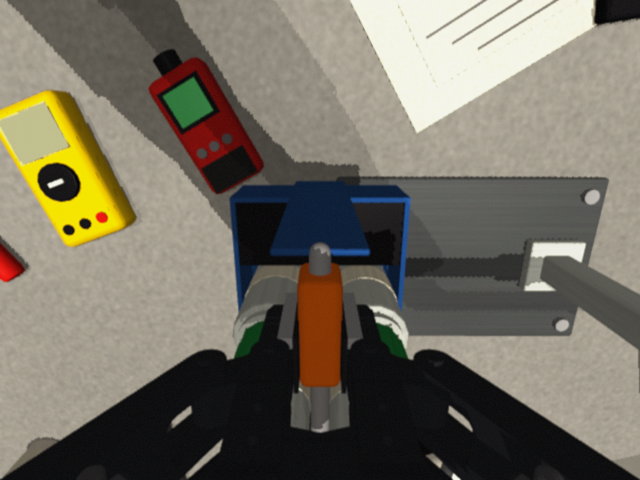

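View pics/ct8.png

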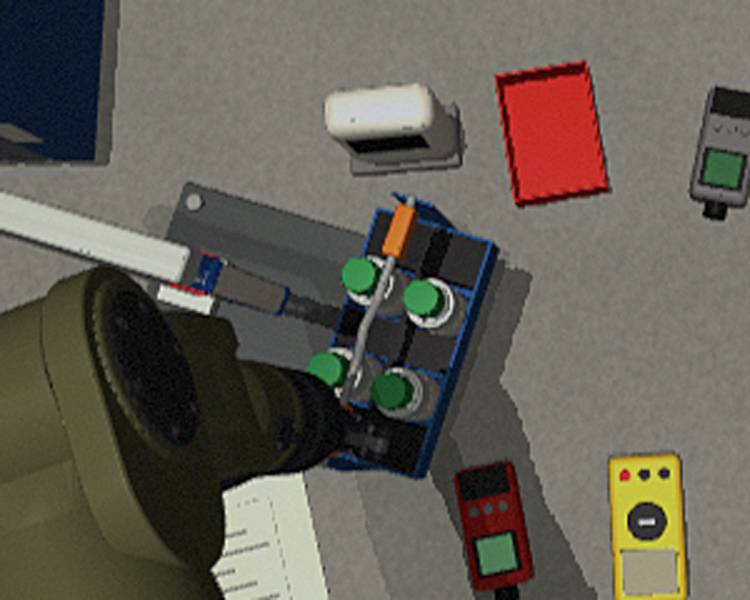

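```bash
python3 - <<'E'
from h import *
import pickle
np.set_printoptions(precision=4,suppress=True)
D=pickle.load(open('d8.pkl','rb'))
H=np.array([.571,.236,0]);xs=np.array([.9567,-.2912,0]);ys=np.array([.2912,.9567,0])
S=lambda p:np.stack([(p-H)@xs,(p-H)@ys,p[:,2]],1)
for c in('side','top'):
    r,s=D[c];W=cloud(r,s);p=S(W.reshape(-1,3));I=r['img'].reshape(-1,3).astype(int)
    near=(abs(p[:,0])<.13)&(abs(p[:,1]+.08)<.012)&(p[:,2]>.276)&(p[:,2]<.315)
    for a in np.arange(-.06,.12,.01):
        q=p[near&(abs(p[:,0]-a)<.005)]
        if len(q)>2: print(c,round(a,3),len(q),q.mean(0),'zmax',q[:,2].max())
    h=p[(abs(p[:,0])<.012)&(abs(p[:,1])<.03)&(p[:,2]>.25)&(p[:,2]<.33)]
    if len(h):
        for z in np.arange(.255,.33,.006):
            q=h[abs(h[:,2]-z)<.003]
            if len(q): print(c,'hook',round(z,3),q[:,:2].min(0),q[:,:2].max(0),q[:,0].mean(),len(q))
    R,G,B=I.T
    o=(R>150)&(G>60)&(G<160)&(B<90)&(R-G>60)&(p[:,2]>.2)&(p[:,2]<.35)
    if o.sum(): print(c,'orange',np.median(p[o],0),p[o].max(0),p[o].min(0))
r,s=D['side'];print(S(px(r,s,281.1,257.5)[None]),S(px(r,s,245.6,300.1)[None]))
s=D['side'][1];e=np.array(s['tool_pos'])+.0805*np.array(s['tcp_rot'])[:,1]+[0,0,.029];print('eye kin',S(e[None]))
E
```

```text
side -0.05 5 [-0.0494 -0.0752  0.288 ] zmax 0.289528773956594
side -0.03 11 [-0.0293 -0.0761  0.2891] zmax 0.29326524392440717
side -0.02 24 [-0.02   -0.0773  0.2927] zmax 0.2977678683892197
side -0.01 31 [-0.0102 -0.0779  0.2976] zmax 0.3031671768141061
side 0.0 24 [-0.0004 -0.0772  0.3007] zmax 0.3041259210803984
side 0.01 20 [ 0.0097 -0.0766  0.2971] zmax 0.3020875492566395
side 0.02 18 [ 0.02   -0.0773  0.2918] zmax 0.29707651888861
side 0.03 23 [ 0.0304 -0.0774  0.2898] zmax 0.29261228078600143
side 0.04 20 [ 0.0399 -0.077   0.2899] zmax 0.292833944745382
side 0.05 7 [ 0.0477 -0.079   0.2911] zmax 0.29295309240934214
side hook 0.261 [-0.0017 -0.0078] [0.0009 0.0057] -0.00026241027900525307 10
side hook 0.267 [-0.0035 -0.0123] [0.0048 0.0134] -1.323510946395997e-05 36
side hook 0.273 [-0.003  -0.0182] [0.0044 0.0148] 0.0003749955181244307 29
side hook 0.279 [-0.002  -0.0203] [0.0042 0.0177] 0.0002909263348498682 28
side hook 0.285 [-0.0018 -0.0206] [0.004  0.0184] 0.00041829320163009817 21
side hook 0.291 [-0.0018  0.0117] [0.0059 0.0169] 0.0002560561267823063 13
side hook 0.297 
[... 1418 characters left out ...]
0.30258640634136047
top 0.1 43 [ 0.0994 -0.0827  0.2952] zmax 0.3023534348510546
top 0.11 34 [ 0.1105 -0.0809  0.2879] zmax 0.2932590276954459
top hook 0.261 [-0.0044 -0.0042] [ 0.0009 -0.0018] -0.0024603440164395725 3
top hook 0.267 [-0.0046 -0.0113] [ 0.0002 -0.0017] -0.00199103132277875 8
top hook 0.273 [-0.0041 -0.014 ] [-0.0007 -0.0097] -0.0023997621363405657 2
top hook 0.279 [-0.0024 -0.0224] [ 0.0004 -0.0154] -0.001403767489176442 3
top hook 0.285 [-0.0037 -0.0226] [ 0.0009 -0.0189] -0.0015272253379997748 6
top orange [ 0.0829 -0.0809  0.2982] [ 0.1045 -0.0735  0.3028] [ 0.0616 -0.0883  0.2927]
[[-0.0676 -0.0175  0.3638]] [[-0.0012  0.0008  0.2668]]
eye kin [[ 0.     -0.0804  0.3012]]
```

The views agree that the eye is at stand (0, -80, 300) mm. The tip is about 20 mm out with its top at about 288 mm, so the bail clears it by about 8 mm. I'll move over the tip now.

>>> {"fn": "drive_tool", "kwargs": {"moves": [[[0.003,0,0,0,0,0],[0.009,0,0,0,0,0],[0.017,0,0,0,0,0],[0.026,0,0,0,0,0],[0.036,0,0,0,0,0],[0.046,0,0,0,0,0],[0.055,0,0,0,0,0],[0.063,0,0,0,0,0],[0.068,0,0,0,0,0],[0.07,0,0,0,0,0]]]}}

```text
t: 18.15
tool_pos: [0.491, 0.2504, 0.272]
tcp_rot: [[0.29, 0.957, 0.004], [0.957, -0.29, 0.001], [0.002, 0.003, -1.0]]
force: [-0.4, 0.1, -7.2]
finger_gap: 0.0154
```

```bash
python3 - <<'E'
from h import *
np.set_printoptions(precision=4,suppress=True)
H=np.array([.571,.236,0]);xs=np.array([.9567,-.2912,0]);ys=np.array([.2912,.9567,0])
r,s=snap('side','s9.png');print(s['tool_pos'],s['force'],s['moment'],s['finger_gap'],s['t'])
e=np.array(s['tool_pos'])+.0805*np.array(s['tcp_rot'])[:,1]+[0,0,.0285]-H;print('eye',e@xs,e@ys,e[2])
b=cv2.imread('pics/s9.png');cv2.imwrite('pics/c9.png',cv2.resize(b[160:340,170:350],None,fx=3.3,fy=3.3,interpolation=2))
E
```

```text
[0.491  0.2504 0.272 ] [-0.3669  0.1493 -7.1521] [ 0.0971  0.5698 -0.0152] 0.015358052689568188 18.15
eye -0.00018989281149925114 -0.009435520569214163 0.3007383427477288
```

View pics/c9.png

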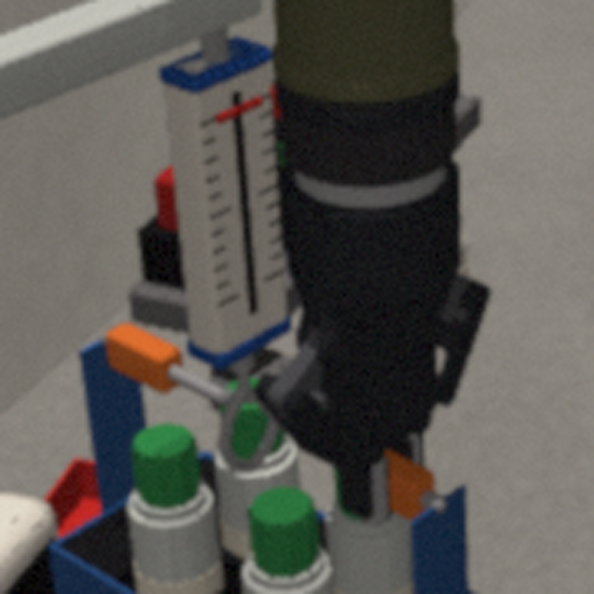

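No contact force so far, and the bail lies in the hook opening at about (240,395) in the crop. I'll lower it into the mouth and drift toward the saddle.

>>> {"fn": "drive_tool", "kwargs": {"moves": [[[0,0,0.002,0,0,0],[0,0,0.005,0,0,0],[0,0,0.008,0,0,0],[0.001,0,0.011,0,0,0],[0.002,0,0.014,0,0,0],[0.004,0,0.017,0,0,0],[0.006,0,0.02,0,0,0],[0.008,0,0.023,0,0,0],[0.009,0,0.026,0,0,0],[0.009,0,0.028,0,0,0]]]}}

```text
t: 19.2
tool_pos: [0.4937, 0.2592, 0.2436]
tcp_rot: [[0.29, 0.957, 0.004], [0.957, -0.29, 0.001], [0.002, 0.003, -1.0]]
force: [0.1, -0.4, -8.3]
finger_gap: 0.015
```

```bash
python3 - <<'E'
from h import *
np.set_printoptions(precision=4,suppress=True)
H=np.array([.571,.236,0]);xs=np.array([.9567,-.2912,0]);ys=np.array([.2912,.9567,0])
r,s=snap('side','s10.png');print(s['tool_pos'],s['force'],s['moment'],s['finger_gap'],s['t'])
e=np.array(s['tool_pos'])+.0805*np.array(s['tcp_rot'])[:,1]+[0,0,.0285]-H;print('eye',e@xs,e@ys,e[2])
b=cv2.imread('pics/s10.png');cv2.imwrite('pics/c10.png',cv2.resize(b[160:340,170:350],None,fx=3.3,fy=3.3,interpolation=2))
E
```

```text
[0.4937 0.2592 0.2436] [ 0.0963 -0.4453 -8.322 ] [0.1631 0.5973 0.0078] 0.014996405161682219 19.2
eye -0.00016918077200829809 -0.00026228254520160995 0.2723550361010426
```

View pics/c10.png

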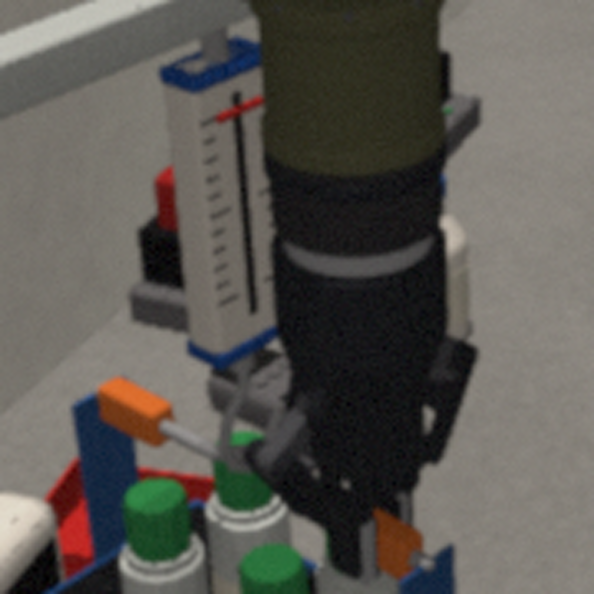

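The bail is inside the hook just above the saddle. I'll ease down slowly and watch the force.

>>> {"fn": "drive_tool", "kwargs": {"moves": [[[0,0,0.002,0,0,0],[0,0,0.005,0,0,0],[0,0,0.008,0,0,0],[0,0,0.011,0,0,0],[0,0,0.014,0,0,0],[0,0,0.017,0,0,0],[0,0,0.02,0,0,0],[0,0,0.022,0,0,0],[0,0,0.0235,0,0,0],[0,0,0.0235,0,0,0]]]}}

```text
t: 20.25
tool_pos: [0.4937, 0.259, 0.2198]
tcp_rot: [[0.29, 0.957, 0.003], [0.957, -0.29, 0.001], [0.002, 0.003, -1.0]]
force: [0.7, -0.3, -4.7]
finger_gap: 0.0152
```

```bash
cat > st.py <<'E'
from h import *
import sys
np.set_printoptions(precision=4,suppress=True)
H=np.array([.571,.236,0]);xs=np.array([.9567,-.2912,0]);ys=np.array([.2912,.9567,0])
fs=[]
for i in range(int(sys.argv[2]) if len(sys.argv)>2 else 3):
    r,s=snap('side',sys.argv[1]+'.png');fs.append(np.r_[s['force'],s['moment']])
print(s['tool_pos'],np.mean(fs,0),s['finger_gap'],s['t'])
e=np.array(s['tool_pos'])+.0805*np.array(s['tcp_rot'])[:,1]+[0,0,.0285]-H;print('eye',e@xs,e@ys,e[2])
b=cv2.imread('pics/'+sys.argv[1]+'.png');cv2.imwrite('pics/c'+sys.argv[1]+'.png',cv2.resize(b[150:370,170:400],None,fx=2.6,fy=2.6,interpolation=2))
E
python3 st.py s11
```

```text
[0.4938 0.259  0.22  ] [ 0.7178 -0.0783 -4.2221  0.0711  0.3277 -0.0117] 0.014978486562145581 20.35
eye -7.998488559431104e-05 -0.0003706373736813403 0.24876477220160265
```

View pics/cs11.png

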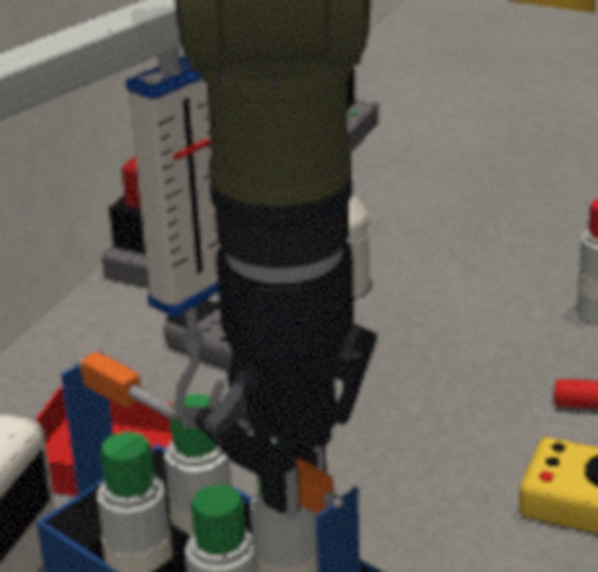

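The pointer is moving down and the wrist load has dropped to about 4.4 N. Continuing.

>>> {"fn": "drive_tool", "kwargs": {"moves": [[[0,0,0.002,0,0,0],[0,0,0.005,0,0,0],[0,0,0.008,0,0,0],[0,0,0.011,0,0,0],[0,0,0.014,0,0,0],[0,0,0.017,0,0,0],[0,0,0.02,0,0,0],[0,0,0.023,0,0,0],[0,0,0.025,0,0,0],[0,0,0.025,0,0,0]]]}}

```text
t: 21.4
tool_pos: [0.4939, 0.259, 0.1948]
tcp_rot: [[0.29, 0.957, 0.003], [0.957, -0.29, 0.001], [0.002, 0.003, -1.0]]
force: [0.3, -0.7, -1.4]
finger_gap: 0.0152
```

```bash
python3 st.py s12 4
```

```text
[0.494  0.2591 0.1952] [ 0.6153 -0.8898 -1.976  -0.0531 -0.0156 -0.0507] 0.014726327582917951 21.55
eye 8.646911015369895e-05 -0.00025326103465250695 0.2239852183841048
```

>>> {"fn": "drive_tool", "kwargs": {"moves": [[[0,0,0.002,0,0,0],[0,0,0.004,0,0,0],[0,0,0.006,0,0,0],[0,0,0.007,0,0,0],[0,0,0.008,0,0,0],[0,0,0.008,0,0,0],[0,0,0.008,0,0,0],[0,0,0.008,0,0,0],[0,0,0.008,0,0,0],[0,0,0.008,0,0,0]]]}}

```text
t: 22.6
tool_pos: [0.494, 0.2591, 0.1873]
tcp_rot: [[0.29, 0.957, 0.004], [0.957, -0.29, 0.001], [0.002, 0.003, -1.0]]
force: [1.6, -0.3, -1.0]
finger_gap: 0.0151
```

```bash
sed -i 's/^print(s\[/print(np.round(fs,2));&/' st.py; python3 st.py s13 8
```

```text
[[ 1.58 -0.33 -0.99 -0.09  0.02 -0.09]
 [ 0.29 -0.75 -0.93 -0.05 -0.07 -0.  ]
 [ 0.21 -0.11 -2.47 -0.09 -0.04 -0.04]
 [ 1.11 -0.55 -1.1  -0.12  0.05 -0.11]
 [ 1.2  -0.11 -0.27 -0.07  0.   -0.09]
 [ 0.92 -0.85 -0.8  -0.07 -0.01 -0.02]
 [ 0.25 -0.92 -1.76 -0.06 -0.05 -0.05]
 [ 0.8  -0.59 -1.18 -0.05 -0.01 -0.05]]
[0.494  0.2591 0.1873] [ 0.7947 -0.5271 -1.1871 -0.0763 -0.0145 -0.054 ] 0.015132613698740454 22.95
eye 0.00011385712245336619 -0.0002374797002197163 0.21601987127062333
```

View pics/cs13.png

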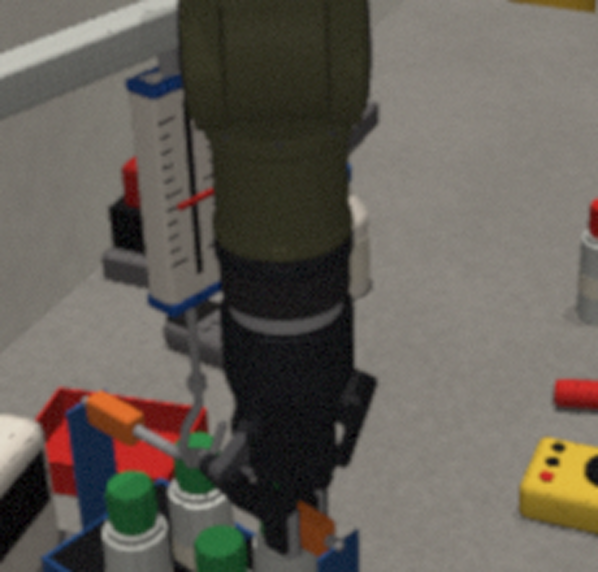

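>>> {"fn": "drive_tool", "kwargs": {"moves": [[[0,0,0.001,0,0,0],[0,0,0.002,0,0,0],[0,0,0.003,0,0,0],[0,0,0.004,0,0,0],[0,0,0.005,0,0,0],[0,0,0.006,0,0,0],[0,0,0.006,0,0,0],[0,0,0.006,0,0,0],[0,0,0.006,0,0,0],[0,0,0.006,0,0,0]]]}}

```text
t: 24.0
tool_pos: [0.4941, 0.2591, 0.1813]
tcp_rot: [[0.29, 0.957, 0.004], [0.957, -0.29, 0.001], [0.002, 0.003, -1.0]]
force: [1.0, -0.7, 0.0]
finger_gap: 0.0148
```

```bash
python3 st.py s14 16|tail -2; python3 - <<'E'
from h import *
r,s=snap('wrist','w14.png')
E
```

```text
[0.494  0.2591 0.1812] [ 0.4314 -0.6493 -0.4591 -0.1028 -0.0411 -0.0389] 0.014928966091902559 24.75
eye 0.00014388648118000963 -0.00022385244977577999 0.21000540604183363
```

View pics/cs14.png

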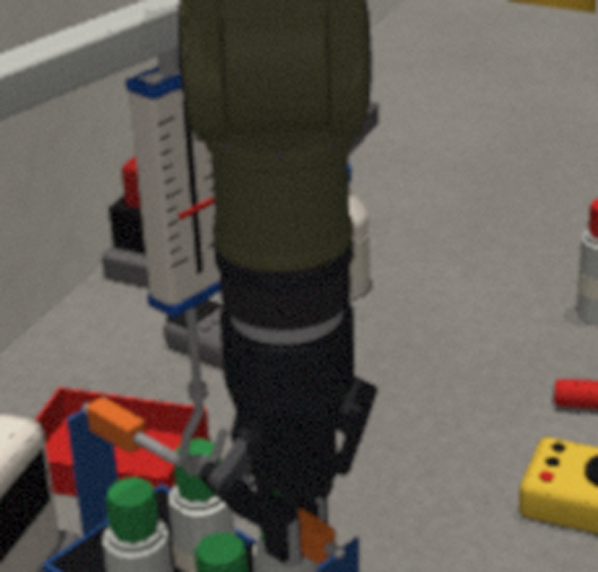

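View pics/w14.png

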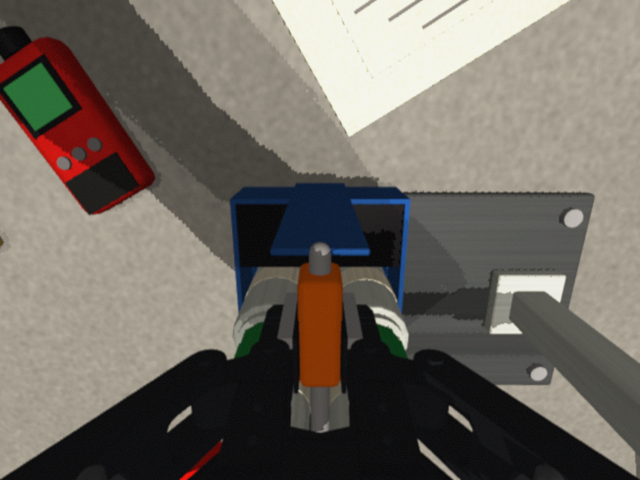

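```bash
cat > lv.py <<'E'
from h import *
import sys
np.set_printoptions(precision=4,suppress=True)
H=np.array([.571,.236,0]);xs=np.array([.9567,-.2912,0]);ys=np.array([.2912,.9567,0])
S=lambda p:np.stack([(p-H)@xs,(p-H)@ys,p[:,2]],1)
for c in sys.argv[1:]:
    r,s=snap(c,c+'_%d.png'%round(observe()['t']*100));p=S(cloud(r,s).reshape(-1,3));I=r['img'].reshape(-1,3).astype(int)
    R,G,B=I.T;box=(abs(p[:,0])<.13)&(abs(p[:,1])<.08)
    o=(R>150)&(G>60)&(G<160)&(B<90)&(R-G>60)&(p[:,2]>.1)&(p[:,2]<.35)&box
    for k,m in(('far',p[:,0]>.03),('near',p[:,0]<-.03)):
        q=p[o&m]
        if len(q)>5: print(c,k,'orange med',np.median(q,0),q.min(0),q.max(0))
    g=((G>R*1.5)&(G>B*1.3)&(G>60)&box&(p[:,2]>.1))
    for a in(-1,1):
        for b in(-1,1):
            q=p[g&(p[:,0]*a>0)&(p[:,1]*b>0)]
            if len(q)>20: print(c,'cap',a,b,np.percentile(q[:,2],97),len(q),q[:,:2].mean(0))
    bl=(B>R*1.6)&(B>G*1.2)&box&(p[:,2]<.2)
    q=p[bl]
    if len(q)>20: print(c,'blue zmin',np.percentile(q[:,2],1),'for x<0',np.percentile(q[q[:,0]<-.06][:,2],2) if (q[:,0]<-.06).sum()>9 else None,'x>0',np.percentile(q[q[:,0]>.06][:,2],2) if (q[:,0]>.06).sum()>9 else None)
    h=p[(abs(p[:,0])<.012)&(abs(p[:,1])<.03)&(p[:,2]>.17)&(p[:,2]<.33)&~g&~o]
    print(s['t'])
E
python3 lv.py side top
```

```text
side far orange med [0.0849 0.0014 0.2091] [ 0.064  -0.0161  0.1981] [0.1154 0.0083 0.2121]
side cap -1 1 0.18244888770010398 405 [-0.0459  0.0338]
side cap 1 -1 0.18281121209558798 146 [ 0.0359 -0.0223]
side cap 1 1 0.18285245710856285 368 [0.0373 0.0323]
side blue zmin 0.054154475684462355 for x<0 0.054730969474435134 x>0 0.06080193316984839
24.85
top far orange med [ 0.0821 -0.0008  0.2088] [ 0.0617 -0.0084  0.2043] [0.1039 0.0071 0.2127]
top cap -1 -1 0.18462781155839195 101 [-0.0433 -0.0302]
top cap -1 1 0.1846155195247533 116 [-0.042   0.0269]
top cap 1 -1 0.1845105571567954 133 [ 0.0372 -0.0304]
top cap 1 1 0.1846371227172403 127 [0.0406 0.0259]
top blue zmin 0.052983171352394304 for x<0 0.05350530863672626 x>0 0.0545948417110312
24.9
```

The carrier is level, with all four caps at the same height. About 0.2–0.3 N is left, so I'll ease down 2 mm more and then let go.

>>> {"fn": "drive_tool", "kwargs": {"moves": [[[0,0,0.0005,0,0,0],[0,0,0.001,0,0,0],[0,0,0.0015,0,0,0],[0,0,0.002,0,0,0],[0,0,0.002,0,0,0],[0,0,0.002,0,0,0],[0,0,0.002,0,0,0],[0,0,0.002,0,0,0],[0,0,0.002,0,0,0],[0,0,0.002,0,0,0]]]}}

```text
t: 25.95
tool_pos: [0.4941, 0.2591, 0.1793]
tcp_rot: [[0.29, 0.957, 0.004], [0.957, -0.29, 0.001], [0.002, 0.003, -1.0]]
force: [1.3, -0.7, -0.5]
finger_gap: 0.0149
```

```bash
python3 st.py s15 14|tail -2
```

```text
[0.4941 0.2591 0.1792] [ 0.2878 -0.4002 -0.2694 -0.09   -0.0533 -0.0441] 0.014767452549973588 26.6
eye 0.00016888764855130074 -0.0002222977486869434 0.20801246658757502
```

>>> {"fn": "drive_tool", "kwargs": {"moves": [[[0,0,0,0,0,0],[0,0,0,0,0,0],[0,0,0,0,0,0],[0,0,0,0,0,0],[0,0,0,0,0,0],[0,0,0,0,0,0],[0,0,0,0,0,0],[0,0,0,0,0,0],[0,0,0,0,0,0],[0,0,0,0,0,0]]], "grip": 0.45}}

```text
t: 27.65
tool_pos: [0.4941, 0.2591, 0.1793]
tcp_rot: [[0.29, 0.957, 0.004], [0.957, -0.29, 0.001], [0.002, 0.003, -1.0]]
force: [-0.2, 0.1, 0.0]
finger_gap: 0.0382
```

```bash
python3 st.py s16 6|tail -2; python3 lv.py side top; python3 -c "
from h import *
snap('wrist','w16.png')"
```

```text
[0.4941 0.2591 0.1793] [-0.0199 -0.0663 -0.2924  0.0177  0.0119  0.0067] 0.03842573362365286 27.9
eye 0.00015775377968028583 -0.00019712969839338928 0.2080470936104662
side far orange med [ 0.0852 -0.003   0.2033] [ 0.064  -0.0215  0.191 ] [0.1146 0.0046 0.2056]
side cap -1 -1 0.17615240992248543 24 [-0.0441 -0.0368]
side cap -1 1 0.1770293237116684 397 [-0.0449  0.0335]
side cap 1 -1 0.17720309377204715 125 [ 0.0378 -0.0259]
side cap 1 1 0.17732274627012312 351 [0.039  0.0297]
side blue zmin 0.04804954525569637 for x<0 0.048574366445232324 x>0 0.05507893181149197
27.95
top far orange med [ 0.0833 -0.0051  0.2027] [ 0.0626 -0.0124  0.1979] [0.1044 0.0027 0.2097]
top cap -1 -1 0.17799307170616702 101 [-0.0439 -0.0307]
top cap -1 1 0.17797719932320913 124 [-0.0417  0.0262]
top cap 1 -1 0.17848855754162052 129 [ 0.0367 -0.0332]
top cap 1 1 0.17810326968439066 127 [0.0415 0.0231]
top blue zmin 0.04557778620869275 for x<0 0.047024920142007855 x>0 0.047004506380794835
28.0
```

View pics/w16.png

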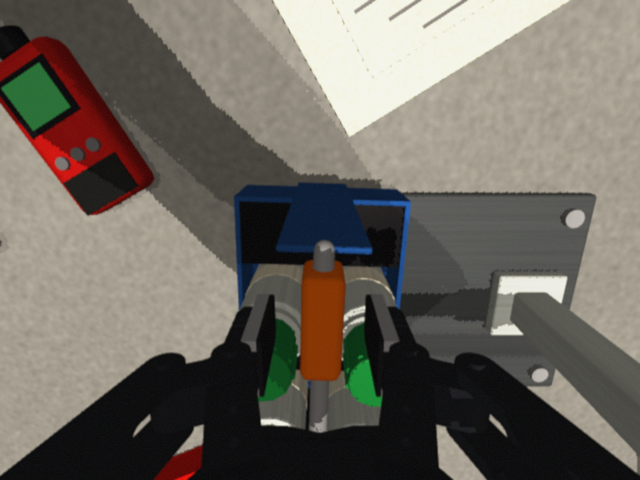

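View pics/cs16.png

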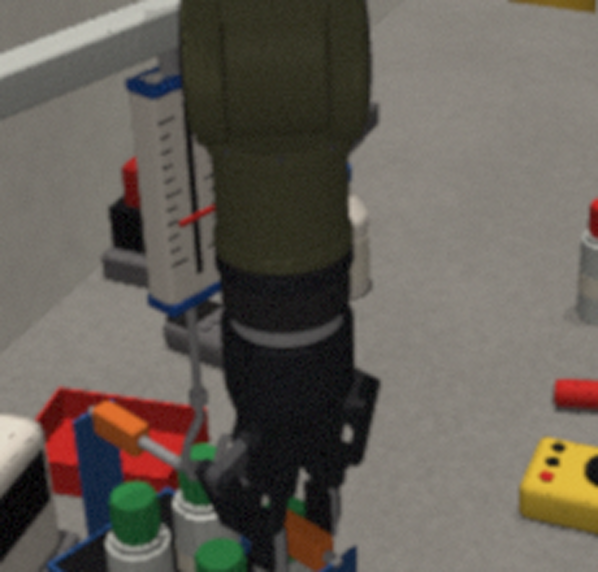

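It hangs free, having dipped about 4 mm on release, and the pads stand clear on both sides of the orange grip at (322,320). I'll withdraw straight up.

>>> {"fn": "drive_tool", "kwargs": {"moves": [[[0,0,-0.002,0,0,0],[0,0,-0.006,0,0,0],[0,0,-0.012,0,0,0],[0,0,-0.019,0,0,0],[0,0,-0.027,0,0,0],[0,0,-0.035,0,0,0],[0,0,-0.044,0,0,0],[0,0,-0.053,0,0,0],[0,0,-0.06,0,0,0],[0,0,-0.064,0,0,0]]]}}

```text
t: 29.1
tool_pos: [0.4941, 0.2592, 0.2442]
tcp_rot: [[0.29, 0.957, 0.005], [0.957, -0.29, 0.002], [0.003, 0.004, -1.0]]
force: [0.4, 0.1, 0.2]
finger_gap: 0.0384
```

>>> {"fn": "drive_tool", "kwargs": {"moves": [[[0,-0.005,-0.005,0,0,0],[0,-0.012,-0.01,0,0,0],[0,-0.02,-0.015,0,0,0],[0,-0.03,-0.02,0,0,0],[0,-0.04,-0.025,0,0,0],[0,-0.05,-0.03,0,0,0],[0,-0.058,-0.033,0,0,0],[0,-0.065,-0.036,0,0,0],[0,-0.069,-0.038,0,0,0],[0,-0.07,-0.038,0,0,0]]]}}

```text
t: 30.1
tool_pos: [0.4267, 0.2797, 0.2823]
tcp_rot: [[0.29, 0.957, 0.005], [0.957, -0.29, 0.002], [0.003, 0.004, -1.0]]
force: [0.6, -0.7, 1.4]
finger_gap: 0.0384
```

```bash
python3 st.py s17 1|tail -2; python3 lv.py side top wrist; cp pics/top_*.png /tmp; ls pics|tail -20
```

```text
[0.4267 0.2797 0.2823] [ 0.6235 -0.6736  1.4431  0.0026 -0.0168 -0.0011] 0.03838823458664977 30.1
eye -0.07031571650437528 -0.00010253565331207887 0.3111424204375107
side far orange med [ 0.0848 -0.0027  0.2036] [ 0.0631 -0.0214  0.1912] [0.116  0.0042 0.2062]
side near orange med [-0.0849  0.0018  0.2027] [-0.1051 -0.0341  0.1691] [-0.0501  0.0088  0.207 ]
side cap -1 -1 0.17664974923719998 101 [-0.0413 -0.0265]
side cap -1 1 0.17697191937215437 406 [-0.0444  0.0327]
side cap 1 -1 0.17675733447048958 169 [ 0.0341 -0.0262]
side cap 1 1 0.17717738707604688 362 [0.0387 0.0294]
side blue zmin 0.04826475028179014 for x<0 0.04879452587367973 x>0 0.05543442108867371
30.15
top far orange med [ 0.0839 -0.0049  0.2032] [ 0.0623 -0.0122  0.1995] [0.1045 0.0022 0.2077]
top near orange med [-0.0855 -0.0005  0.2025] [-0.1065 -0.0073  0.1968] [-0.0656  0.0071  0.2072]
top cap -1 -1 0.17755875985833536 134 [-0.0447 -0.0295]
top cap -1 1 0.1788573150123483 132 [-0.0419  0.026 ]
top cap 1 -1 0.17881074919604112 127 [ 0.0368 -0.0331]
top cap 1 1 0.17885132373911847 127 [0.0416 0.0229]
top blue zmin 0.04590605673567702 for x<0 0.04670003875858754 x>0 0.047131631463013
30.2
wrist near orange med [-0.0856 -0.      0.2027] [-0.1063 -0.0079  0.1931] [-0.0563  0.0082  0.2049]
wrist cap -1 -1 0.17608446700486838 962 [-0.0448 -0.027 ]
wrist cap -1 1 0.176096118919847 967 [-0.0416  0.0263]
wrist cap 1 -1 0.15725980937567463 53 [ 0.0259 -0.032 ]
wrist cap 1 1 0.15385968020503793 38 [0.0297 0.0272]
wrist blue zmin 0.04946528654591586 for x<0 0.05229595250893604 x>0 0.04957936758664692
30.25
side_2485.png
side_2795.png
side_3015.png
t8.png
top0.png
top1.png
top3.png
top_2490.png
top_2800.png
top_3020.png
w1.png
w14.png
w16.png
w4.png
w5.png
w6.png
w8.png
wrist0.png
wrist3.png
wrist_3025.png
```

View pics/s17.png

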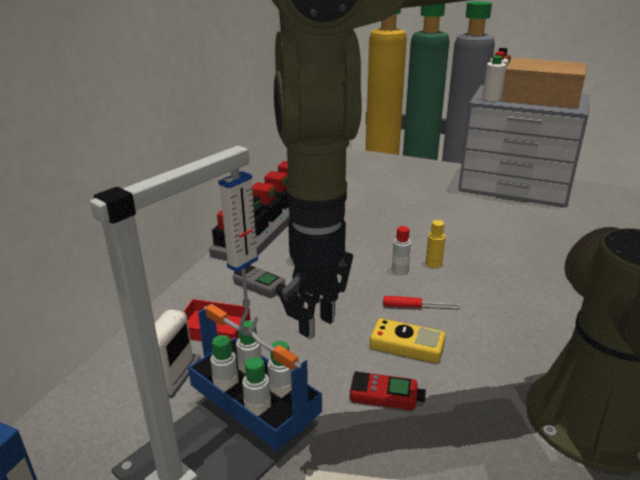

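The carrier hangs level from the hook with the gripper clear. I'll wait a second and check that it stays still.

>>> {"fn": "drive_tool", "kwargs": {"moves": [[[0,0,0,0,0,0],[0,0,0,0,0,0],[0,0,0,0,0,0],[0,0,0,0,0,0],[0,0,0,0,0,0],[0,0,0,0,0,0],[0,0,0,0,0,0],[0,0,0,0,0,0],[0,0,0,0,0,0],[0,0,0,0,0,0]]]}}

```text
t: 31.3
tool_pos: [0.4271, 0.2794, 0.2818]
tcp_rot: [[0.29, 0.957, 0.005], [0.957, -0.29, 0.002], [0.003, 0.004, -1.0]]
force: [0.2, 0.3, -0.0]
finger_gap: 0.0387
```

```bash
python3 st.py s18 1|tail -2; python3 lv.py side side top; python3 - <<'E'
import cv2
b=cv2.imread('pics/s18.png');cv2.imwrite('pics/c18.png',cv2.resize(b[150:460,170:390],None,fx=1.9,fy=1.9,interpolation=2))
print(abs(b.astype(int)-cv2.imread('pics/s17.png'))[150:460,170:330].mean())
E
```

```text
[0.4271 0.2794 0.2818] [ 0.1786  0.2876 -0.0055  0.0419 -0.0011  0.0275] 0.03868779187083659 31.3
eye -0.06978257154660474 -0.0003509102979482176 0.3105753899668062
side far orange med [ 0.0858 -0.0027  0.2033] [ 0.0632 -0.0204  0.1928] [0.1157 0.0046 0.2061]
side near orange med [-0.0847  0.0015  0.2029] [-0.1058 -0.0348  0.1681] [-0.0482  0.0097  0.2058]
side cap -1 -1 0.17726528160999047 100 [-0.0411 -0.0265]
side cap -1 1 0.17657688996341986 402 [-0.0447  0.033 ]
side cap 1 -1 0.17689742565519148 172 [ 0.0345 -0.026 ]
side cap 1 1 0.17701429776142424 359 [0.0387 0.0294]
side blue zmin 0.048171486897402166 for x<0 0.048681141259932253 x>0 0.05499675242764748
31.35
side far orange med [ 0.0849 -0.0029  0.2031] [ 0.0639 -0.0212  0.1913] [0.1142 0.0058 0.2055]
side near orange med [-0.0847  0.0014  0.2029] [-0.1052 -0.035   0.168 ] [-0.0478  0.0095  0.2055]
side cap -1 -1 0.17669503230166467 102 [-0.0413 -0.0265]
side cap -1 1 0.17676840259689014 405 [-0.0446  0.033 ]
side cap 1 -1 0.17683694839913291 170 [ 0.0345 -0.026 ]
side cap 1 1 0.17710898572092795 360 [0.0387 0.0295]
side blue zmin 0.047987808268250776 for x<0 0.04863062144774079 x>0 0.05492434134717245
31.4
top far orange med [ 0.0836 -0.0049  0.2033] [ 0.0624 -0.0127  0.199 ] [0.1041 0.0025 0.2075]
top near orange med [-0.0864 -0.0002  0.2029] [-0.1064 -0.008   0.1971] [-0.0656  0.0069  0.2069]
top cap -1 -1 0.1779598971856807 133 [-0.0445 -0.0297]
top cap -1 1 0.1785171214701816 133 [-0.0418  0.0262]
top cap 1 -1 0.17875404753628069 127 [ 0.0369 -0.0329]
top cap 1 1 0.1790279804015738 127 [0.0416 0.023 ]
top blue zmin 0.046169794019491874 for x<0 0.047640714505062895 x>0 0.04762894216517098
31.45
2.340436827956989
```

View pics/c18.png

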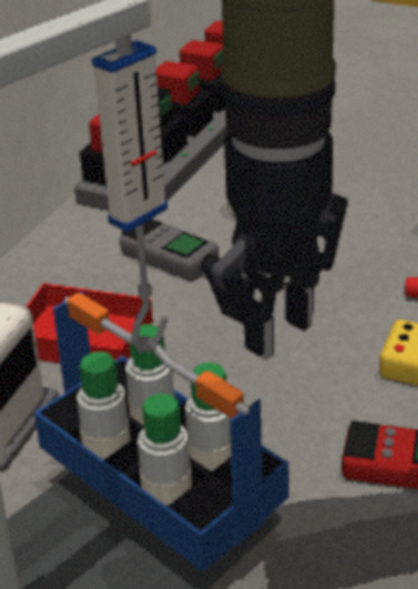

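The carrier hangs from the hook at (147,340) in the crop with all four green caps in it. It is still and level, the pointer is steady, and the gripper is clear. Handing in.

```bash
python3 -c "
from plant import *
print(hand_in())"
```

```text
the job is handed in; nothing more can be done
None
```

The green-capped cartridge is in the empty pocket, and the full carrier hangs by its kink on the balance hook. I handed the job in at about 31.5 s.

- **Loading:** After release, the new cartridge's cap top was at 128 mm, the same height as the other three.
- **Hanging:** I lifted the carrier by the near grip, took the bail over the hook tip and eased it down in steps. I let go once the wrist force was down to its no-load reading.
- **Last checks:** The carrier is level, with the two grips within 0.5 mm in height. Its position had not changed over about 1.3 s, and its underside is about 48 mm above the bench. The gripper touches nothing. I judged everything else on the bench from the pictures only, without measuring, and nothing looked moved.

**What was not perfect:**
- On release the carrier settled about 4 mm lower and shifted slightly sideways. So about 0.4 N of the roughly 7 N was still in the hand, even though the averaged force had read about zero.
- In the last steps the wrist moment already read zero while the force still showed 1–2 N. I went by the force.
- The carrier ended turned about 1.5° from the stand's axis, well within the 0.3 rad allowed.

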